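# Fetch the stamp from behind the ink bottles

### The arm

A 6-joint arm with a two-finger parallel gripper is mounted at the origin on a cart in front of the work surface, level with it; the furniture and walls round the work are solid. World frame = base frame: x ahead of the robot, y to its left, z up, the work surface at z = 0. Lengths are in mm, angles in rad, forces in N, time in s.
With the tool pointing down it reaches from about 325 to 850 mm from the base axis. Payload 4.4 kg.
Tool frame: the origin (TCP) lies at the very end of the fingers, on their centre line; the grasp point (between the pads) lies env.tcp_to_grasp behind it (env.tcp_to_grasp is the distance from the TCP to the grasp point, in mm); x points along the fingers, z is the direction in which the jaws open and shut, and the axes are right-handed (so a half turn about x gives the same grasp; the last joint's range is limited). The gripper opens to 94 mm and grips with 3 to 60 N. Pads are 16 mm wide; open, the fingers measure 119 mm over their backs; the gripper's body (75 mm by 177 mm) begins 78 mm behind the grasp point.
Start: joints at [-1.482, 0.207, 1.542, -0, 1.393, -0.15], TCP at [136.554, -558.552, 205.447] pointing down, gripper open.
Joint ranges: [-2.73, 2.73], [-0.86, 2.22], [0.23, 2.46], [-1.11, 4.25], [0.08, 2.63], [-2.82, 2.82]. Speed limits (rad/s): [2.79, 2.79, 3.14, 3.14, 3.14, 3.14].

### API

Orientations are given as a rotation vector (axis times angle).
In Python, from bench import env gives the robot as it stands.
- The arm moves only by the shell command python3 -m pendant 'ROWS' [FORCE]. ROWS is JSON, a list of rows, each a list of 5 numbers: the finger opening in m, from 0 to 0.094, then the shift along the world's x, y, z in m, then the turn about the world's z in degrees. A call has 1 to 12 rows; each row is the pose to reach, as a shift and turn from the pose commanded when the call began; what a row does not reach only later rows make up. A row lasts 1/8 s, in which the tool goes at most 62.5 mm and 10.7 degrees, less where a joint would pass 70% of its speed; a pose out of reach is approached as far as the arm can. A call with a gripper value outside its range is refused whole. The fingers move at their own pace and stop on an object; FORCE is the grip in N (left out, the last holds). Time passes only in rows, so rows that repeat a pose let the fingers close. It gives the time, the measured TCP pose, the force and the opening at its end, in the units of the state.
- env.get_obs(): the state, without advancing time (a new reading comes with each control period).
- env.capture(name): name is "scene" or "top"; returns the picture (384x512x3 uint8, blue, green, red); there is no depth.
- env.get_calibration(name): a dict with "fx", "fy", "cx", "cy" (pixels), "R" (3x3) and "t" (3): a world point X has camera coordinates R X + t. Camera axes: x right, y down, z forward; pixel columns grow to the right and rows downward; lengths in mm; the calibration is good to about 2 mm. A picture is of the moment at which its call begins. get_calibration takes no time and is no camera call.
- env.hand_in(): hands the job in, once; it reports no verdict.
The state is a dict: "time_s": time; "qpos": joint angles; "qd": joint speeds; "effort": joint torques, N m; "tcp_pos": TCP position; "ee_rot": TCP orientation; "ft_force": force on the tool from outside, world axes, zero at the start; "torque": the same for the moment, N m; "finger_gap": finger opening in mm.
Only numpy, scipy, OpenCV 4.12 (cv2) and the standard library are available. Lean on these libraries where they do the work, as an engineer would, in place of code of your own. Each camera call takes 0.05 s, during which the arm holds its last target.

### The job

Get the rubber stamp out from behind the ink bottles: first move all three bottles onto the grey side mat, then stand the stamp upright on the middle of the blue ink tin's lid, and only then put each bottle back in the caddy, centred on the coaster of its own colour. Keep the bottles and the stamp upright throughout.

Things in the scene. Friction and masses are not known exactly. Their poses are not given: they have to be found in the camera images.
- bottle_red: loose round red plastic ink bottle with a red cap, standing, 140 mm tall, body 50 mm across up to 116 mm above its underside, then a screw cap 42 mm across; a white label round the body, 0.2 kg. Origin: centre of its underside, z up. At the start it stands centred on the coaster of its own colour.
- coaster_red: fixed round red plastic coaster, 68 mm across, 3 mm thick, lying in the front row of the caddy (its top is 13 mm above the table); neighbouring coasters are 86 mm apart. Origin: centre of its underside, z up.
- bottle_blue: loose round blue plastic ink bottle with a blue cap, standing, 140 mm tall, body 50 mm across up to 116 mm above its underside, then a screw cap 42 mm across; a white label round the body, 0.2 kg. Origin: centre of its underside, z up. At the start it stands centred on the coaster of its own colour.
- coaster_blue: fixed round blue plastic coaster, 68 mm across, 3 mm thick, lying in the front row of the caddy (its top is 13 mm above the table); neighbouring coasters are 86 mm apart. Origin: centre of its underside, z up.
- bottle_yellow: loose round yellow plastic ink bottle with a yellow cap, standing, 140 mm tall, body 50 mm across up to 116 mm above its underside, then a screw cap 42 mm across; a white label round the body, 0.2 kg. Origin: centre of its underside, z up. At the start it stands centred on the coaster of its own colour.
- coaster_yellow: fixed round yellow plastic coaster, 68 mm across, 3 mm thick, lying in the front row of the caddy (its top is 13 mm above the table); neighbouring coasters are 86 mm apart. Origin: centre of its underside, z up.
- stamp: loose rubber stamp, upright: base 30 mm (its x) by 56 mm (its y), 22 mm high; round wooden handle up to 24 mm across, top at 71 mm; 50 g. Origin: centre of its underside, z up. Starts in the back row of the caddy, about 60 mm behind the bottles, in the left, middle or right place; two kiwi fruits lie in the other two places, 86 mm apart.
- ink_tin: fixed closed blue ink-pad tin lying flat, 90 mm (its x) by 122 mm (its y), flat lid top 18 mm above the table. Origin: at the table under the middle of the tin, z up.
- side_mat: fixed flat grey mat with a dark rim, 160 mm (its x) by 320 mm (its y), 4 mm thick: the empty side area for the bottles. Origin: centre of its underside, z up.
- caddy: fixed light-wood caddy (shallow tray): 156 mm (its x, front to back) by 290 mm (its y); floor 10 mm above the table, side rims 22 mm, front lip 16 mm and back board (at its +x edge) 45 mm above the table. Bottles stand in its front row (x = -32 mm), stamp and fruit in its back row (x = +28 mm). Origin: centre of its underside, z up.
There are look-alikes about, which are no part of the job. Of the things shaped like the bottle_blue, the blue one is meant.

How it is judged:
By the outcome, as a careful person would: the job done as asked, in the order asked, and still so for the second after the job is handed in, with the robot touching nothing.
It also fails if it takes over 131 s, if anything falls off the work surface, if the arm or the gripper's body presses on something with over 40 N, if the wrist force passes 120 N, or if a joint passes its speed limit or range.

## Working session

There is one attempt and no reset: what is moved stays moved. The work goes in short steps, Python scripts to look and compute and a shell command to move; the robot and the scene stay as the last step left them, time stands still between calls to the robot, and variables do not carry over. Pictures are saved under pics/ and viewed, and the job is handed in when it is done.

```bash
ls; mkdir -p pics
python3 - <<'E'
from bench import env
import cv2
for n in("scene","top"):
    cv2.imwrite(f"pics/{n}0.png",env.capture(n)); c=env.get_calibration(n); print(n,c)
print(env.get_obs(), env.tcp_to_grasp)
E
```

```text
pics
scene {'fx': 434.6970770751221, 'fy': 434.6970770751221, 'cx': 255.60606750505227, 'cy': 192.09003256170055, 'R': array([[ 0.66733036, -0.74473831, -0.00591978],
       [-0.53731004, -0.47592763, -0.69626921],
       [ 0.51572097,  0.46782234, -0.71775632]]), 't': array([-307.4172329 ,  366.40948041, 1145.86006084])}
top {'fx': 450.81395148858684, 'fy': 450.81395148858684, 'cx': 256.76259263770567, 'cy': 188.50901627004677, 'R': array([[ 0.02427194, -0.99951091,  0.01971847],
       [-0.99634747, -0.025801  , -0.08140036],
       [ 0.0818693 , -0.01767071, -0.99648641]]), 't': array([  30.70106673,  541.3839527 , 1176.56153792])}
{'time_s': 0.1, 'qpos': array([-1.48149799e+00,  2.07370160e-01,  1.54278616e+00,  2.08017630e-06,
        1.39352832e+00, -1.50481497e-01]), 'qd': array([-0.00043208, -0.00080097, -0.00333036, -0.00157501,  0.00085032,
        0.00031803]), 'effort': array([ 1.55762446e-04, -3.71863246e+01, -2.82293129e+01,  7.00357882e-02,
        3.11429822e-02, -4.76608432e-05]), 'tcp_pos': array([ 136.49004411, -557.81198138,  204.39868538]), 'ee_rot': array([ 1.0322568 ,  1.31460152, -1.02971012]), 'ft_force': array([ 0.56917667, -0.11902876, -1.35496233]), 'torque': array([-0.00661596,  0.01669505, -0.0469031 ]), 'finger_gap': 94.1051582758087} 18.8
```

View pics/scene0.png

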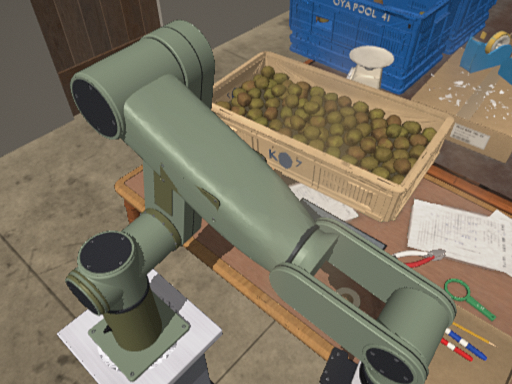

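View pics/top0.png

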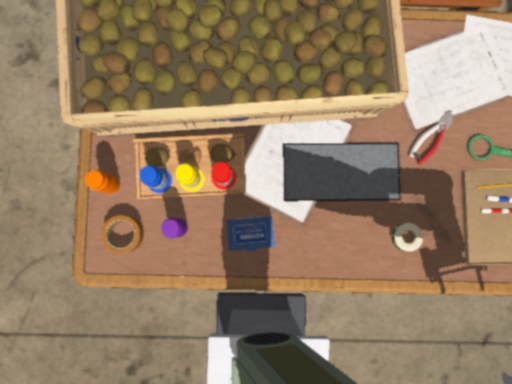

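```bash
cat > h.py <<'E'
import numpy as np, cv2
from bench import env
from scipy.spatial.transform import Rotation as Rn
def ray(n,px,z):
    c=env.get_calibration(n); R=np.array(c["R"]); t=np.array(c["t"])
    px=np.atleast_2d(np.array(px,float))
    d=np.c_[(px[:,0]-c["cx"])/c["fx"],(px[:,1]-c["cy"])/c["fy"],np.ones(len(px))]@R
    o=-R.T@t
    return o+d*((z-o[2])/d[:,2])[:,None]
def proj(n,X):
    c=env.get_calibration(n); X=np.atleast_2d(X)@np.array(c["R"]).T+np.array(c["t"])
    return np.c_[X[:,0]/X[:,2]*c["fx"]+c["cx"],X[:,1]/X[:,2]*c["fy"]+c["cy"]]
def blobs(img,lo,hi,roi=None,amin=40):
    h=cv2.cvtColor(img,cv2.COLOR_BGR2HSV); m=cv2.inRange(h,np.array(lo),np.array(hi))
    if roi: 
        k=np.zeros_like(m); x0,y0,x1,y1=roi; k[y0:y1,x0:x1]=255; m&=k
    n,l,s,c=cv2.connectedComponentsWithStats(m)
    return [(s[i][:5].tolist(),c[i].round(1).tolist(),l==i) for i in range(1,n) if s[i][4]>=amin]
def st():
    o=env.get_obs(); R=Rn.from_rotvec(o["ee_rot"]).as_matrix()
    print("t",round(o["time_s"],2),"tcp",o["tcp_pos"].round(1),"x",R[:,0].round(3),"z",R[:,2].round(3),"gap",round(o["finger_gap"],1),"f",o["ft_force"].round(1),"q",o["qpos"].round(2))
def shot(n,name,roi=None,k=1):
    im=env.capture(n); v=im
    if roi: x0,y0,x1,y1=roi; v=im[y0:y1,x0:x1]
    cv2.imwrite(f"pics/{name}.png",cv2.resize(v,None,fx=k,fy=k,interpolation=cv2.INTER_CUBIC)); return im
E
python3 - <<'E'
from h import *
im=cv2.imread("pics/top0.png"); cv2.imwrite("pics/top0z.png",cv2.resize(im[100:290,75:275],None,fx=3.9,fy=3.9 if 0 else 3,interpolation=cv2.INTER_CUBIC) if 0 else cv2.resize(im[100:290,75:275],None,fx=3.1,fy=3.1,interpolation=cv2.INTER_CUBIC))
st()
E
```

```text
t 0.1 tcp [ 136.5 -557.8  204.4] x [-0.     0.002 -1.   ] z [ 0.237 -0.971 -0.002] gap 94.1 f [ 0.6 -0.1 -1.4] q [-1.48  0.21  1.54  0.    1.39 -0.15]
```

View pics/top0z.png

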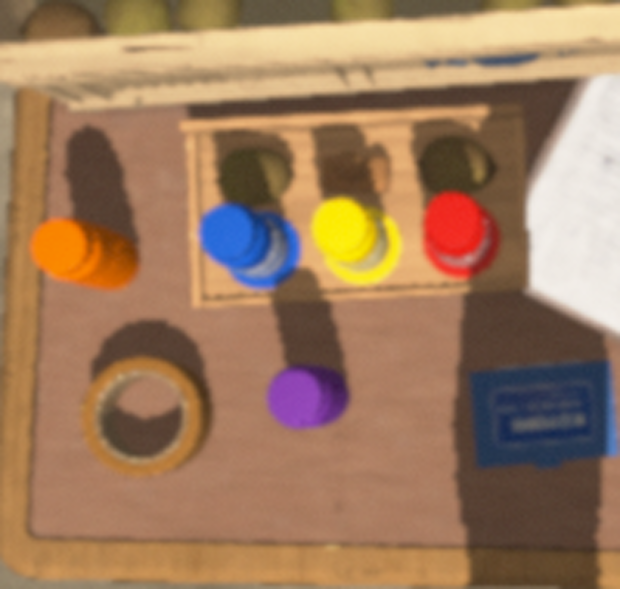

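```bash
python3 - <<'E'
from h import *
im=cv2.imread("pics/top0.png")
for nm,lo,hi in(("red",(0,150,90),(6,255,255)),("red2",(172,150,90),(179,255,255)),("blue",(100,120,90),(118,255,255)),("yellow",(24,150,90),(34,255,255)),("purple",(125,90,60),(155,255,255)),("orange",(7,200,150),(17,255,255))):
    for b in blobs(im,lo,hi,(80,120,410,285)): print(nm,b[0],b[1])
print("tin",[blobs(im,(95,70,20),(125,255,160),(215,205,285,260))[0][:2]])
# mat
h=cv2.cvtColor(im,cv2.COLOR_BGR2HSV)
m=cv2.inRange(h,(80,15,20),(130,140,110)); k=np.zeros_like(m);k[135:210,275:410]=255;m&=k
c=max(cv2.findContours(m,0,1)[0],key=cv2.contourArea); r=cv2.minAreaRect(c);print("mat",r,ray("top",cv2.boxPoints(r),4).round(0).tolist())
m=cv2.inRange(h,(95,70,20),(125,255,200)); k=np.zeros_like(m);k[205:260,215:285]=255;m&=k
c=max(cv2.findContours(m,0,1)[0],key=cv2.contourArea); r=cv2.minAreaRect(c);print("tin",r,ray("top",cv2.boxPoints(r),18).round(0).tolist(),ray("top",r[0],18))
# caddy corners from zoom (floor front lip at z16)
def z(u,v): return 75+u/3.1,100+v/3.1
print("caddy front lip corners",ray("top",[z(197,303),z(522,290)],16).round(0).tolist())
print("caddy back corners top",ray("top",[z(181,124),z(523,105)],45).round(0).tolist())
for n,u,v in(("blue",234,229),("yel",341,222),("red",452,219)): print(n,ray("top",[z(u,v)],153).round(1))
print("stamp handle ",ray("top",[z(378,160)],81).round(1),"crate lip",ray("top",[z(10,90),z(600,75)],0).round(0).tolist())
E
python3 - <<'E'
import cv2
im=cv2.imread("pics/top0.png")[105:205,130:245]
im=cv2.convertScaleAbs(im,alpha=1.5,beta=20)
cv2.imwrite("pics/zz.png",cv2.resize(im,None,fx=6,fy=6,interpolation=cv2.INTER_CUBIC))
E
```

```text
red [212, 161, 24, 29, 492] [222.6, 174.7]
blue [140, 166, 31, 26, 483] [154.1, 177.5]
blue [270, 219, 3, 27, 54] [270.7, 235.0]
yellow [176, 164, 28, 28, 510] [188.5, 177.0]
purple [161, 218, 26, 20, 421] [173.6, 227.5]
orange [85, 171, 34, 22, 481] [100.1, 182.2]
tin [([227, 217, 46, 34, 1245], [249.6, 233.0])]
mat ((351.0, 189.0), (6.0, 2.0), 90.0) [[555.0, -209.0, 4.0], [555.0, -214.0, 4.0], [539.0, -214.0, 4.0], [539.0, -209.0, 4.0]]
tin ((250.18853759765625, 234.0737762451172), (31.868581771850586, 44.905723571777344), 84.80557250976562) [[454.0, 123.0, 18.0], [468.0, 4.0, 18.0], [385.0, -5.0, 18.0], [371.0, 113.0, 18.0]] [[419.46671533  58.64743174  18.        ]]
caddy front lip corners [[508.0, 357.0, 16.0], [527.0, 80.0, 16.0]]
caddy back corners top [[657.0, 370.0, 45.0], [682.0, 83.0, 45.0]]
blue [[557.8 298.4 153. ]]
yel [[565.4 217.3 153. ]]
red [[569.9 132.8 153. ]]
stamp handle  [[625.5 199.3  81. ]] crate lip [[692.0, 532.0, 0.0], [720.0, 16.0, 0.0]]
```

View pics/zz.png

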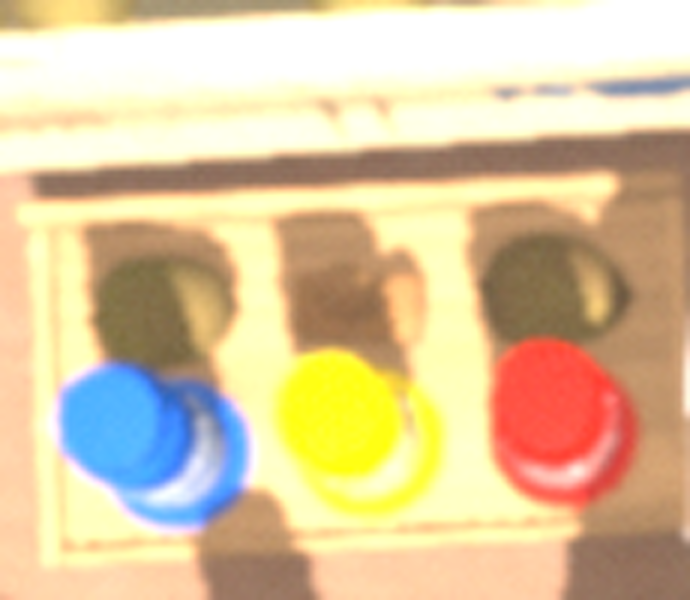

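Run:
```python
from h import *
z=lambda u,v:(130+u/6-.4,105+v/6-.4)
for n,u,v in(("blue",116,418),("yel",334,404),("red",548,393)): print(n,ray("top",[z(u,v)],153).round(1))
# base rim of coaster (front edge), z=13: right/bottom edges, radius 34mm
for n,u,v in(("blue",247,525),("yel",441,515),("red",637,505)):
    p=ray("top",[z(u,v)],13); print(n,"coaster right edge y+34:",p[0,1]+34,"front edge x+34",p[0,0]+34)
c=ray("top",[(284,143),(399,143),(400,201),(284,200)],4);print("mat",c.round(0).tolist(),c.mean(0))
print("stamp handle",ray("top",[z(400,300)],40),ray("top",[z(405,262)],81))
```

```text
blue [[556.8 302.  153. ]]
yel [[564.6 216.7 153. ]]
red [[571.2 132.6 153. ]]
blue coaster right edge y+34: 307.10338991479495 front edge x+34 559.6261555164663
yel coaster right edge y+34: 221.27230927028893 front edge x+34 566.2993768899206
red coaster right edge y+34: 134.25531116711784 front edge x+34 573.0186041183837
mat [[668.0, -27.0, 4.0], [677.0, -342.0, 4.0], [518.0, -345.0, 4.0], [513.0, -30.0, 4.0]] [ 593.95758045 -186.12526868    4.        ]
stamp handle [[624.17183548 205.64699713  40.        ]] [[634.10822692 199.22018565  81.        ]]
```

```bash
python3 -m pendant '[[0.07,0.03,0.05,0.045,0],[0.07,0.06,0.1,0.045,0],[0.07,0.09,0.15,0.045,-2],[0.07,0.12,0.2,0.045,-4],[0.07,0.15,0.25,0.045,-6],[0.07,0.18,0.3,0.045,-9],[0.07,0.21,0.35,0.045,-9],[0.07,0.24,0.4,0.045,-9],[0.07,0.27,0.45,0.045,-9],[0.07,0.3,0.5,0.045,-9],[0.07,0.33,0.54,0.045,-9],[0.07,0.33,0.54,0.045,-9]]' 30
python3 - <<'E'
from h import *
st(); shot("scene","s1");
E
```

```text
time_s: 1.6
tcp_pos: [467.2, -16.0, 249.8]
ee_rot: [1.144, 1.251, -1.144]
ft_force: [-0.8, -0.5, 0.2]
finger_gap: 70.1
t 1.6 tcp [467.2 -16.  249.8] x [-0.001  0.001 -1.   ] z [ 0.088 -0.996 -0.001] gap 70.1 f [-0.8 -0.5  0.2] q [-0.22 -0.06  1.73  0.    1.47  1.26]
```

View pics/s1.png

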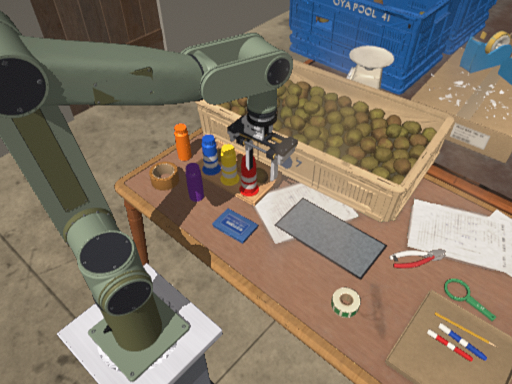

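```bash
python3 -m pendant '[[0.07,0.035,0.05,0,0],[0.07,0.07,0.1,0,0],[0.07,0.105,0.151,0,0],[0.07,0.105,0.151,0,0],[0.07,0.105,0.151,0,0]]'
python3 - <<'E'
from h import *
st(); shot("scene","s2",(170,80,320,220),4); shot("top","t2",(75,60,275,210),3)
E
```

```text
time_s: 2.28
tcp_pos: [570.8, 130.7, 249.9]
ee_rot: [1.148, 1.247, -1.151]
ft_force: [0.5, -0.6, 0.8]
finger_gap: 69.8
t 2.27 tcp [570.8 130.7 249.9] x [-0.002 -0.001 -1.   ] z [ 0.081 -0.997  0.001] gap 69.8 f [ 0.5 -0.6  0.8] q [ 0.08  0.2   1.46 -0.    1.49  1.57]
```

View pics/s2.png

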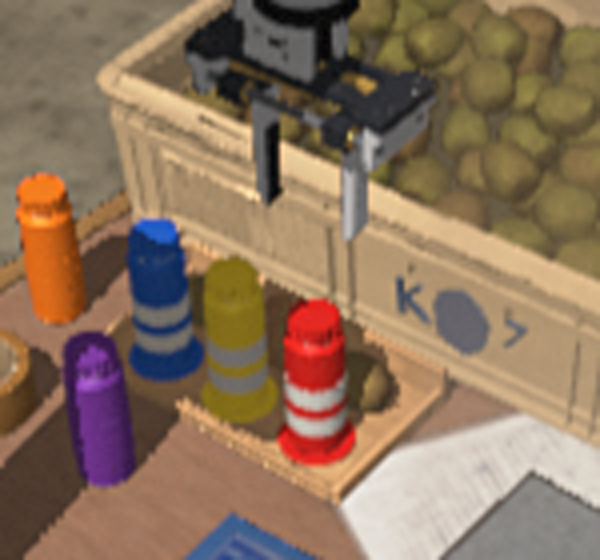

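View pics/t2.png

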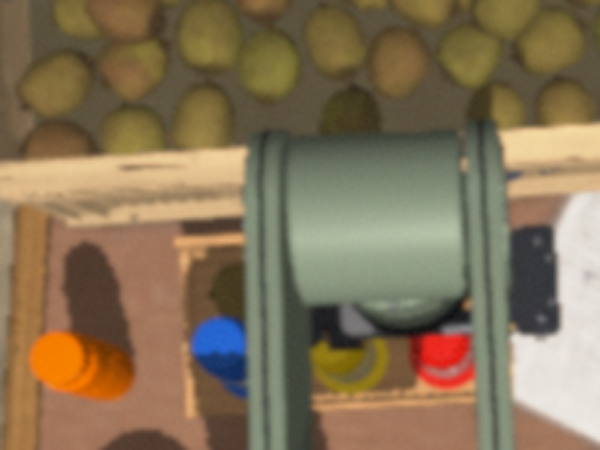

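Run:
```python
from h import *
z=lambda u,v:(170+u/4-.4,80+v/4-.4)
for n,u,v in(("blue",159,231),("yel",234,267),("red",315,312)): print(n,ray("scene",[z(u,v)],153).round(1))
# lower white label/base: bottom front point skip
for H in(100,130,160,190,220):
    print(H,ray("scene",[z(112,85)],H).round(0),ray("top",[(62,125)],H).round(0))
print(ray("top",[(62,125),(405,97)],160).round(0))
```

```text
blue [[562.2 299.2 153. ]]
yel [[570.4 218.8 153. ]]
red [[573.4 131.  153. ]]
100 [[733. 550. 100.]] [[680. 535. 100.]]
130 [[705. 515. 130.]] [[674. 522. 130.]]
160 [[676. 480. 160.]] [[667. 509. 160.]]
190 [[648. 445. 190.]] [[661. 497. 190.]]
220 [[620. 409. 220.]] [[655. 484. 220.]]
[[ 667.  509.  160.]
 [ 759. -305.  160.]]
```

```bash
python3 -m pendant '[[0.07,0.001,0.001,-0.05,0],[0.07,0.001,0.001,-0.1,0],[0.07,0.001,0.001,-0.14,0],[0.07,0.001,0.001,-0.169,0],[0.07,0.001,0.001,-0.169,0],[0.03,0.001,0.001,-0.169,0],[0.03,0.001,0.001,-0.169,0],[0.03,0.001,0.001,-0.169,0],[0.03,0.001,0.001,-0.169,0]]' 25
python3 - <<'E'
from h import *
st()
E
```

```text
time_s: 3.5
tcp_pos: [574.3, 133.1, 83.6]
ee_rot: [1.149, 1.244, -1.145]
ft_force: [-0.4, -2.4, 5.6]
finger_gap: 50.0
t 3.5 tcp [574.3 133.1  83.6] x [ 0.004 -0.001 -1.   ] z [ 0.083 -0.997  0.001] gap 50.0 f [-0.4 -2.4  5.6] q [ 0.08  0.36  1.62 -0.    1.16  1.57]
```

```bash
python3 -m pendant '[[0.03,0,0,0.05,0],[0.03,0,0,0.1,0],[0.03,0,0,0.15,0],[0.03,0,-0.04,0.165,0],[0.03,0,-0.1,0.165,0],[0.03,0.01,-0.16,0.165,0],[0.03,0.02,-0.22,0.165,0],[0.03,0.02,-0.28,0.165,0],[0.03,0.02,-0.34,0.165,0],[0.03,0.02,-0.39,0.165,0],[0.03,0.02,-0.41,0.165,0],[0.03,0.02,-0.41,0.165,0]]'
python3 - <<'E'
from h import *
st(); shot("scene","s3")
E
```

```text
time_s: 5.0
tcp_pos: [592.2, -276.9, 245.6]
ee_rot: [1.15, 1.248, -1.149]
ft_force: [0.3, 0.4, -1.8]
finger_gap: 49.5
t 5.0 tcp [ 592.2 -276.9  245.6] x [-0.001  0.002 -1.   ] z [ 0.081 -0.997 -0.002] gap 49.5 f [ 0.3  0.4 -1.8] q [-0.57  0.35  1.28  0.    1.51  0.92]
```

View pics/s3.png

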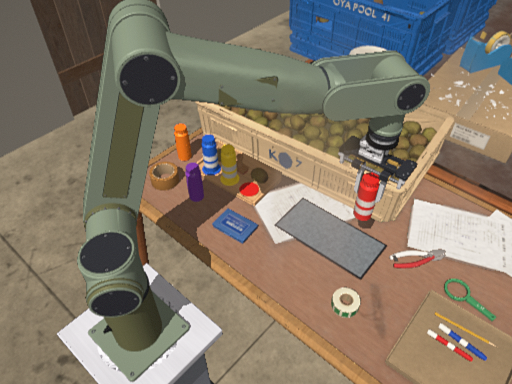

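```bash
python3 -m pendant '[[0.03,0,0,-0.05,0],[0.03,0,0,-0.1,0],[0.03,0,0,-0.145,0],[0.03,0,0,-0.165,0],[0.03,0,0,-0.172,0],[0.03,0,0,-0.172,0],[0.03,0,0,-0.172,0]]'
python3 - <<'E'
from h import *
st(); shot("scene","s4",(270,130,470,280),4);
E
```

```text
time_s: 5.92
tcp_pos: [594.3, -277.4, 76.7]
ee_rot: [1.148, 1.243, -1.146]
ft_force: [0.8, -0.0, -1.2]
finger_gap: 50.1
t 5.92 tcp [ 594.3 -277.4   76.7] x [ 0.004 -0.002 -1.   ] z [ 0.083 -0.997  0.003] gap 50.1 f [ 0.8 -0.  -1.2] q [-0.57  0.49  1.44  0.    1.2   0.92]
```

View pics/s4.png

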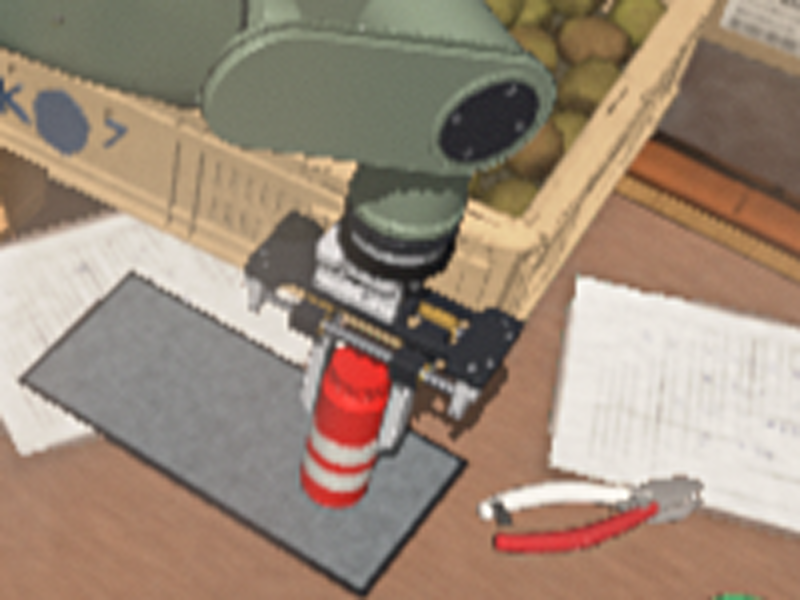

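```bash
python3 -m pendant '[[0.03,0,0,-0.002,0],[0.03,0,0,-0.003,0],[0.03,0,0,-0.003,0]]'; python3 -m pendant '[[0.07,0,0,0,0],[0.07,0,0,0,0],[0.07,0,0,0,0]]'
python3 - <<'E'
from h import *
st()
E
```

```text
time_s: 6.35
tcp_pos: [593.6, -277.4, 74.2]
ee_rot: [1.148, 1.244, -1.147]
ft_force: [-1.7, 1.4, 6.6]
finger_gap: 49.5
time_s: 6.72
tcp_pos: [592.4, -276.5, 71.2]
ee_rot: [1.148, 1.247, -1.148]
ft_force: [0.6, -1.0, -0.3]
finger_gap: 69.3
t 6.72 tcp [ 592.4 -276.5   71.2] x [-0.  0. -1.] z [ 0.083 -0.997 -0.   ] gap 69.3 f [ 0.6 -1.  -0.3] q [-0.57  0.5   1.45  0.    1.2   0.92]
```

```bash
python3 -m pendant '[[0.07,0,0,0.06,0],[0.07,0,0,0.12,0],[0.07,0,0.02,0.17,0],[0.07,0,0.08,0.175,0],[0.07,0,0.14,0.175,0],[0.07,0,0.2,0.175,0],[0.07,0,0.26,0.175,0],[0.07,-0.01,0.32,0.175,0],[0.07,-0.02,0.38,0.175,0],[0.07,-0.026,0.44,0.175,0],[0.07,-0.026,0.495,0.175,0],[0.07,-0.026,0.495,0.175,0]]'; python3 -m pendant '[[0.07,0,0,-0.05,0],[0.07,0,0,-0.1,0],[0.07,0,0,-0.14,0],[0.07,0,0,-0.163,0],[0.07,0,0,-0.163,0]]';  python3 - <<'E'
from h import *
st(); shot("scene","s5",(170,80,370,230),4); 
E
```

```text
time_s: 8.22
tcp_pos: [565.6, 222.2, 246.1]
ee_rot: [1.144, 1.251, -1.144]
ft_force: [-0.0, -0.0, -0.3]
finger_gap: 69.9
time_s: 8.85
tcp_pos: [564.5, 216.6, 80.7]
ee_rot: [1.145, 1.25, -1.154]
ft_force: [-0.2, 0.2, 0.1]
finger_gap: 70.0
t 8.85 tcp [564.5 216.6  80.7] x [-0.006 -0.002 -1.   ] z [ 0.081 -0.997  0.001] gap 70.0 f [-0.2  0.2  0.1] q [ 0.22  0.4   1.57 -0.    1.18  1.71]
```

View pics/s5.png

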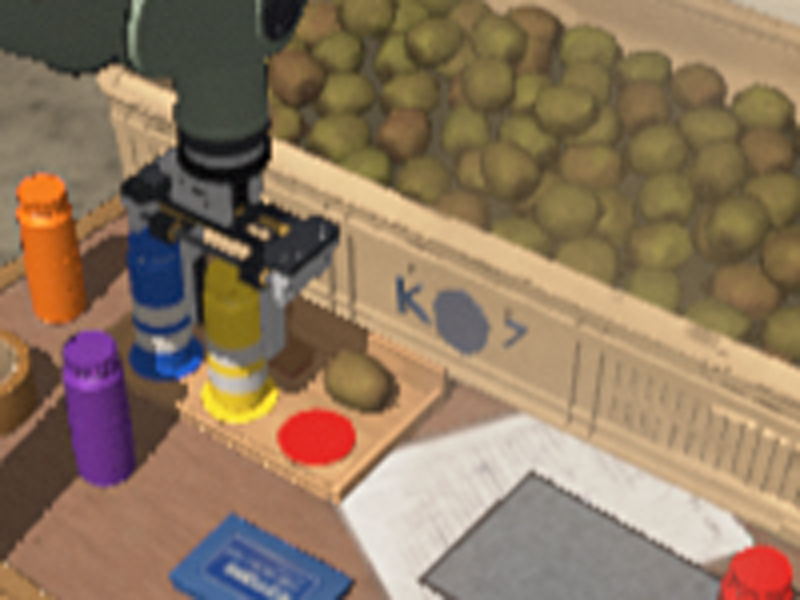

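```bash
python3 -m pendant '[[0.03,0,0,0,0],[0.03,0,0,0,0],[0.03,0,0,0,0],[0.03,0,0,0,0],[0.03,0,0,0.05,0],[0.03,0,0,0.1,0],[0.03,0,0,0.15,0],[0.03,0,-0.04,0.165,0],[0.03,0,-0.1,0.165,0],[0.03,0.01,-0.16,0.165,0],[0.03,0.02,-0.22,0.165,0],[0.03,0.02,-0.22,0.165,0]]'; python3 -m pendant '[[0.03,0,-0.06,0,0],[0.03,0,-0.12,0,0],[0.03,0.006,-0.184,0,0],[0.03,0.006,-0.184,0,0],[0.03,0.006,-0.184,-0.05,0],[0.03,0.006,-0.184,-0.1,0],[0.03,0.006,-0.184,-0.15,0],[0.03,0.006,-0.184,-0.165,0],[0.03,0.006,-0.184,-0.172,0],[0.03,0.006,-0.184,-0.172,0],[0.03,0.006,-0.184,-0.172,0]]';  python3 - <<'E'
from h import *
st(); shot("scene","s6",(240,110,440,260),4); 
E
```

```text
time_s: 10.4
tcp_pos: [586.4, -5.6, 247.4]
ee_rot: [1.152, 1.245, -1.154]
ft_force: [0.8, -0.3, -2.3]
finger_gap: 49.9
time_s: 11.78
tcp_pos: [594.3, -186.2, 78.9]
ee_rot: [1.148, 1.243, -1.146]
ft_force: [0.1, 0.6, -1.7]
finger_gap: 49.6
t 11.78 tcp [ 594.3 -186.2   78.9] x [ 0.004 -0.002 -1.   ] z [ 0.083 -0.997  0.002] gap 49.6 f [ 0.1  0.6 -1.7] q [-0.44  0.43  1.53  0.    1.18  1.05]
```

View pics/s6.png

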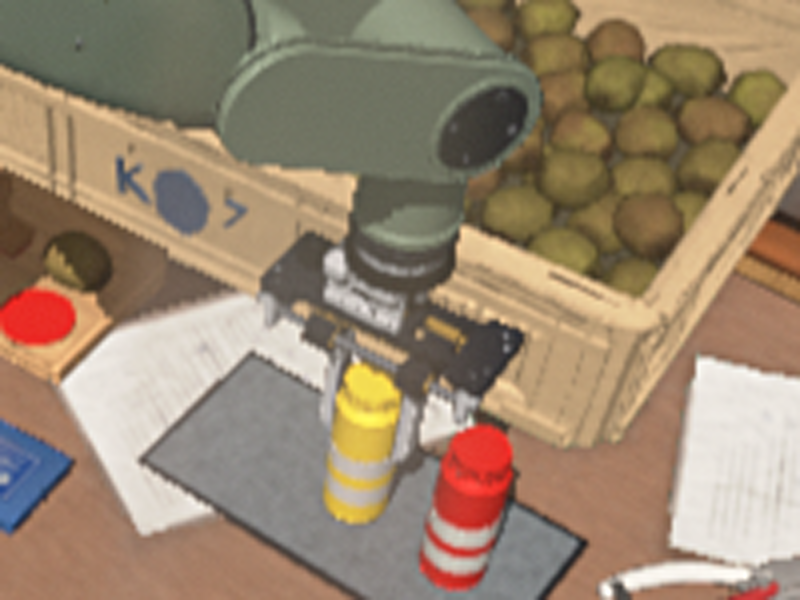

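```bash
python3 -m pendant '[[0.03,0,0,-0.002,0],[0.03,0,0,-0.004,0],[0.03,0,0,-0.005,0],[0.03,0,0,-0.005,0]]'
python3 - <<'E'
from h import *
st()
E
```

```text
time_s: 12.32
tcp_pos: [594.1, -186.9, 75.6]
ee_rot: [1.148, 1.243, -1.147]
ft_force: [-3.4, 0.1, 12.8]
finger_gap: 49.5
t 12.32 tcp [ 594.1 -186.9   75.6] x [ 0.003 -0.002 -1.   ] z [ 0.082 -0.997  0.003] gap 49.5 f [-3.4  0.1 12.8] q [-0.44  0.43  1.53 -0.    1.17  1.05]
```

```bash
python3 -m pendant '[[0.07,0,0,0.002,0],[0.07,0,0,0.002,0],[0.07,0,0,0.002,0],[0.07,0,0,0.06,0],[0.07,0,0,0.12,0],[0.07,0,0.02,0.17,0],[0.07,0,0.08,0.175,0],[0.07,0,0.14,0.175,0],[0.07,0,0.2,0.175,0],[0.07,-0.01,0.26,0.175,0],[0.07,-0.02,0.32,0.175,0],[0.07,-0.03,0.38,0.175,0]]'; python3 -m pendant '[[0.07,-0.004,0.06,0,0],[0.07,-0.004,0.108,0,0],[0.07,-0.004,0.108,0,0],[0.07,-0.004,0.108,-0.05,0],[0.07,-0.004,0.108,-0.1,0],[0.07,-0.004,0.108,-0.14,0],[0.07,-0.004,0.108,-0.163,0],[0.07,-0.004,0.108,-0.163,0]]';  python3 - <<'E'
from h import *
st(); shot("scene","s7",(170,80,370,230),4); 
E
```

```text
time_s: 13.82
tcp_pos: [561.8, 196.3, 246.0]
ee_rot: [1.148, 1.247, -1.148]
ft_force: [1.2, 0.7, -1.1]
finger_gap: 69.8
time_s: 14.82
tcp_pos: [556.5, 300.1, 80.4]
ee_rot: [1.144, 1.249, -1.155]
ft_force: [-0.7, 1.0, 0.8]
finger_gap: 69.9
t 14.82 tcp [556.5 300.1  80.4] x [-0.006 -0.003 -1.   ] z [ 0.081 -0.997  0.002] gap 69.9 f [-0.7  1.   0.8] q [ 0.36  0.45  1.49 -0.    1.2   1.85]
```

View pics/s7.png

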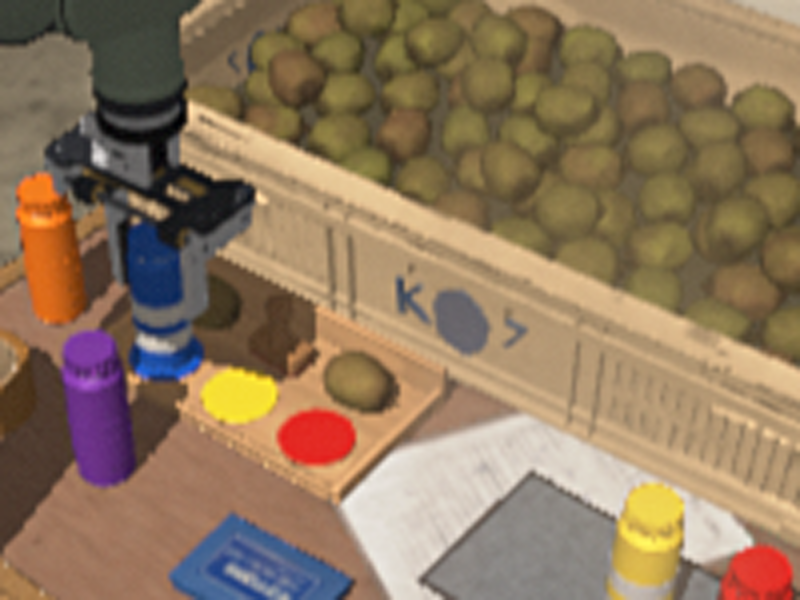

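```bash
python3 -m pendant '[[0.03,0,0,0,0],[0.03,0,0,0,0],[0.03,0,0,0,0],[0.03,0,0,0,0],[0.03,0,0,0.05,0],[0.03,0,0,0.1,0],[0.03,0,0,0.15,0],[0.03,0,-0.04,0.165,0],[0.03,0.01,-0.1,0.165,0],[0.03,0.02,-0.16,0.165,0],[0.03,0.03,-0.22,0.165,0],[0.03,0.03,-0.22,0.165,0]]'; python3 -m pendant '[[0.03,0,-0.06,0,0],[0.03,0,-0.12,0,0],[0.03,0.004,-0.176,0,0],[0.03,0.004,-0.176,0,0],[0.03,0.004,-0.176,-0.05,0],[0.03,0.004,-0.176,-0.1,0],[0.03,0.004,-0.176,-0.15,0],[0.03,0.004,-0.176,-0.165,0],[0.03,0.004,-0.176,-0.172,0],[0.03,0.004,-0.176,-0.176,0],[0.03,0.004,-0.176,-0.176,0]]';  python3 - <<'E'
from h import *
st(); 
E
```

```text
time_s: 16.38
tcp_pos: [588.4, 78.1, 247.2]
ee_rot: [1.151, 1.245, -1.155]
ft_force: [-0.5, 0.2, -2.5]
finger_gap: 49.9
time_s: 17.75
tcp_pos: [594.7, -93.3, 76.1]
ee_rot: [1.15, 1.244, -1.145]
ft_force: [-2.9, 1.8, 6.1]
finger_gap: 49.8
t 17.75 tcp [594.7 -93.3  76.1] x [ 0.005 -0.    -1.   ] z [ 0.083 -0.997  0.001] gap 49.8 f [-2.9  1.8  6.1] q [-0.3   0.39  1.59  0.    1.16  1.19]
```

```bash
python3 -m pendant '[[0.07,0,0,0.001,0],[0.07,0,0,0.001,0],[0.07,0,0,0.001,0],[0.07,0,0,0.06,0],[0.07,0,0,0.12,0],[0.07,0,0,0.175,0],[0.07,0,0,0.175,0]]'
python3 - <<'E'
from h import *
st(); shot("scene","s8",(170,110,370,260),4);shot("top","t8",(75,100,275,250),4); cv2.imwrite("pics/t8f.png",env.capture("top")); cv2.imwrite("pics/s8f.png",env.capture("scene"))
E
```

```text
time_s: 18.62
tcp_pos: [596.3, -94.8, 254.3]
ee_rot: [1.151, 1.235, -1.141]
ft_force: [-0.4, -0.5, -0.7]
finger_gap: 70.2
t 18.62 tcp [596.3 -94.8 254.3] x [ 0.013 -0.004 -1.   ] z [ 0.082 -0.997  0.005] gap 70.2 f [-0.4 -0.5 -0.7] q [-0.3   0.23  1.42 -0.    1.49  1.19]
```

View pics/s8.png

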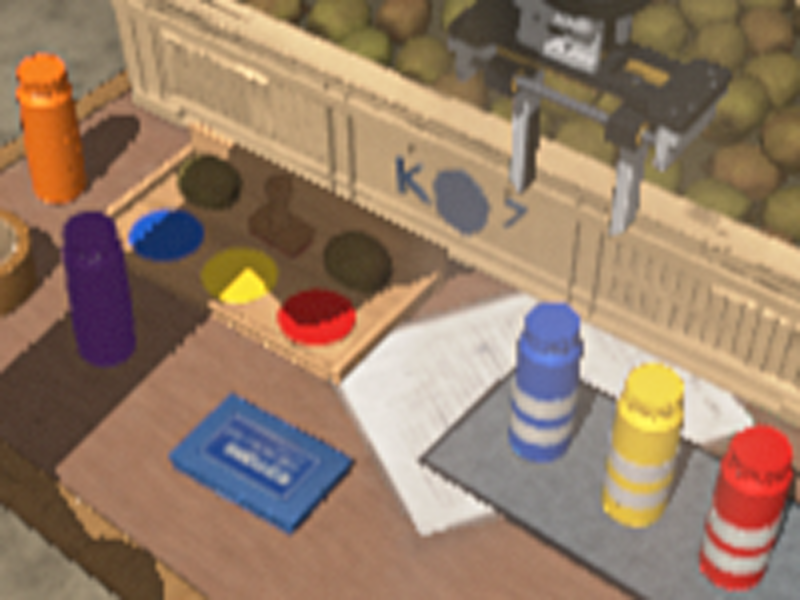

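View pics/t8.png

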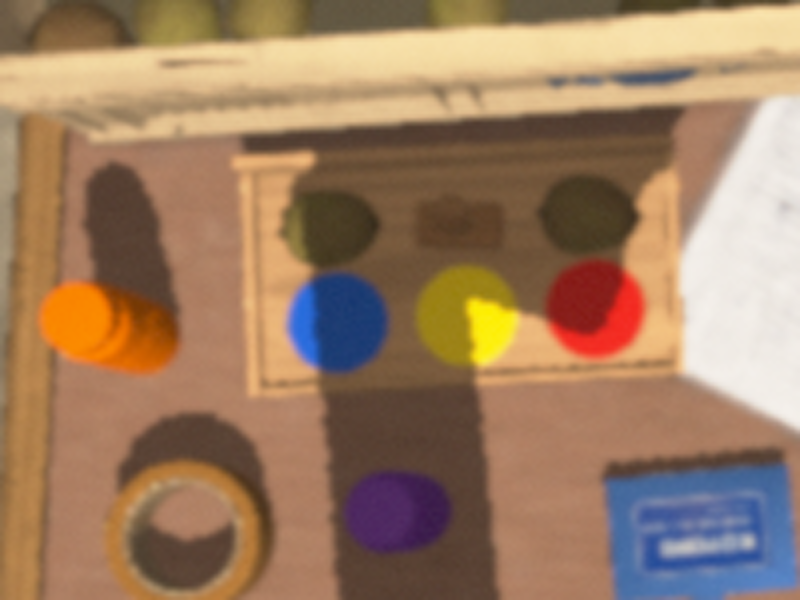

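View pics/t8f.png

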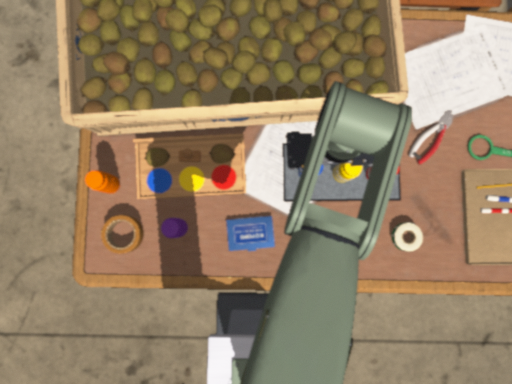

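```bash
python3 - <<'E'
from h import *
T=cv2.imread("pics/t8f.png");S=cv2.imread("pics/s8f.png")
rng={"red":((0,150,60),(8,255,255)),"blue":((98,120,50),(118,255,255)),"yellow":((20,140,60),(34,255,255))}
pts={}
for n,im,roi in(("top",T,(135,150,245,200)),("scene",S,(195,150,262,200))):
  for k,(lo,hi) in rng.items():
    bs=blobs(im,lo,hi,roi); b=max(bs,key=lambda b:b[0][4])
    c=max(cv2.findContours(b[2].astype(np.uint8),0,1)[0],key=cv2.contourArea)
    p=ray(n,c[:,0,:].astype(float),13)[:,:2]
    h=cv2.convexHull(p.astype(np.float32)); (cc,r)=cv2.minEnclosingCircle(h)
    print(n,k,ray(n,[b[1]],13)[0,:2].round(1),np.array(cc).round(1),round(r,1))
for n,im,roi in(("top",T,(215,205,285,260)),("scene",S,(205,195,265,250))):
    bs=blobs(im,(98,90,40),(125,255,255),roi); b=max(bs,key=lambda b:b[0][4])
    c=max(cv2.findContours(b[2].astype(np.uint8),0,1)[0],key=cv2.contourArea)
    p=ray(n,c[:,0,:].astype(float),18)[:,:2].astype(np.float32); r=cv2.minAreaRect(p); print(n,"tin",r,b[0])
zt=lambda u,v:(75+u/4-.4,100+v/4-.4); zs=lambda u,v:(170+u/4-.4,110+v/4-.4)
c=ray("top",[zt(418,198),zt(503,205),zt(502,250),zt(417,243)],32);print("stamp base",c.round(1).tolist(),c.mean(0))
print("handle top cam z75",ray("top",[zt(455,206)],78).round(1),"scene",ray("scene",[zs(284,188)],75).round(1))
c=ray("scene",[zs(250,222),zs(284,256),zs(314,241)],32);print("scene base",c.round(1).tolist())
E
python3 - <<'E'
import cv2
a=cv2.imread("pics/t8f.png")[140:170,165:215];b=cv2.imread("pics/s8f.png")[145:180,220:265]
for n,i in(("a",a),("b",b)):
    i=cv2.convertScaleAbs(i,alpha=2.2,beta=0); cv2.imwrite(f"pics/st{n}.png",cv2.resize(i,None,fx=12,fy=12,interpolation=cv2.INTER_CUBIC))
E
```

```text
top red [570.6 134.5] [570.7 134.6] 34.2
top blue [557.2 305.7] [557.1 305.7] 31.4
top yellow [563.2 219.6] [563.  219.7] 35.4
scene red [570.3 130. ] [570.9 129.6] 35.1
scene blue [557.2 301. ] [557.2 301.6] 32.6
scene yellow [563.5 215.8] [563.9 215.4] 35.8
top tin ((421.0798034667969, 59.12892532348633), (83.17768859863281, 117.89797973632812), 6.595654487609863) [227, 217, 47, 33, 1206]
scene tin ((419.6472473144531, 51.986595153808594), (86.62815856933594, 122.77845764160156), 6.471034049987793) [213, 209, 45, 34, 736]
stamp base [[638.8, 252.4, 32.0], [635.7, 196.2, 32.0], [605.7, 195.8, 32.0], [608.8, 251.9, 32.0]] [622.27543444 224.07081014  32.        ]
handle top cam z75 [[626.7 221.5  78. ]] scene [[623.8 215.8  75. ]]
scene base [[605.3, 241.7, 32.0], [593.3, 188.9, 32.0], [624.7, 182.3, 32.0]]
```

View pics/sta.png

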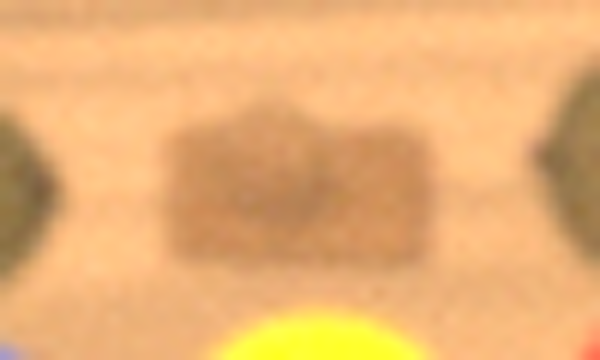

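View pics/stb.png

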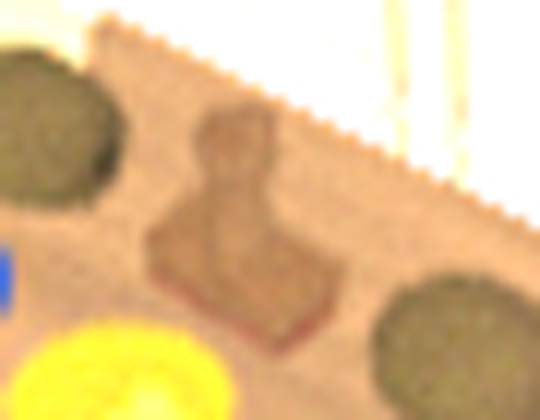

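```bash
python3 - <<'E'
import cv2
a=cv2.imread("pics/t8f.png")[210:255,220:280];b=cv2.imread("pics/s8f.png")[202:247,205:265]
for n,i in(("a",a),("b",b)):
    cv2.imwrite(f"pics/ti{n}.png",cv2.resize(i,None,fx=12,fy=12,interpolation=cv2.INTER_CUBIC))
E
python3 - <<'E'
from h import *
s=ray("scene",[(220+u/12-.5,145+v/12-.5) for u,v in((150,272),(278,354),(332,302))],10);print(s.round(1).tolist())
s=ray("top",[(165+u/12-.5,140+v/12-.5) for u,v in((178,264),(428,264))],10);print(s.round(1).tolist())
E
```

```text
[[613.8, 251.8, 10.0], [613.1, 198.4, 10.0], [640.4, 201.7, 10.0]]
[[608.9, 254.0, 10.0], [610.4, 198.1, 10.0]]
```

View pics/tia.png

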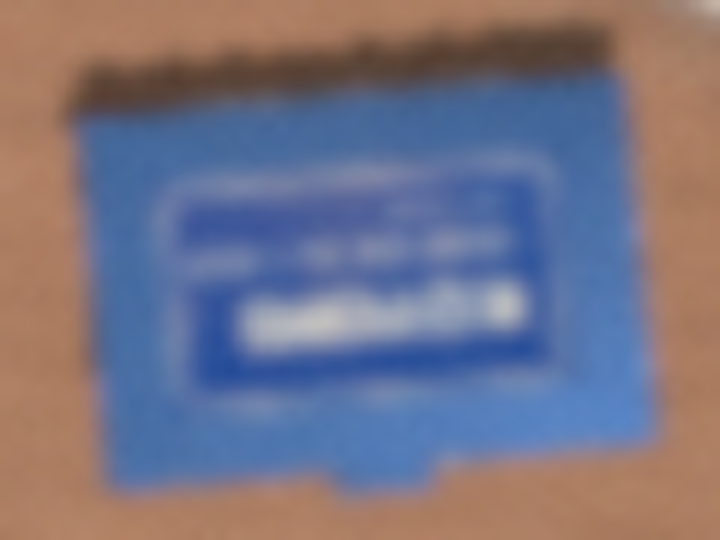

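View pics/tib.png

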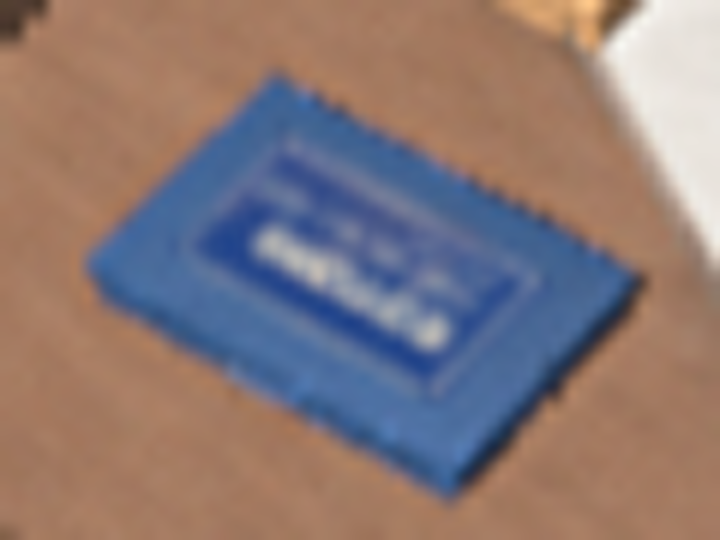

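Run:
```python
from h import *
f=lambda n,o,P:ray(n,[(o[0]+u/12-.5,o[1]+v/12-.5) for u,v in P],18)[:,:2]
for nm,n,o,P in(("frame","top",(220,210),((165,180),(548,155),(567,375),(190,400))),("lid","top",(220,210),((80,110),(620,75),(658,440),(108,488))),
 ("frame","scene",(205,202),((290,140),(538,280),(430,390),(195,240))),("lid","scene",(205,202),((278,72),(640,280),(455,470),(88,260)))):
    c=f(n,o,P); e=c[0]-c[1]; e2=c[3]-c[2]; print(nm,n,c.mean(0).round(1),np.degrees(np.arctan2(-e[0],e[1])).round(1),np.degrees(np.arctan2(-e2[0],e2[1])).round(1),np.linalg.norm(e).round(0),np.linalg.norm(c[0]-c[3]).round(0))
```

```text
frame top [423.3  58.9] 5.1 5.1 85.0 49.0
lid top [423.2  59.1] 5.1 6.3 120.0 83.0
frame scene [424.6  56.6] 5.6 3.1 84.0 42.0
lid scene [423.3  54.9] 4.9 6.4 123.0 82.0
```

```bash
python3 -m pendant '[[0.06,0,0.06,0,0],[0.06,0,0.12,0,0],[0.06,0.01,0.18,0,0],[0.06,0.02,0.24,0,0],[0.06,0.031,0.28,0,0],[0.06,0.031,0.315,0,0],[0.06,0.031,0.315,-0.05,0],[0.06,0.031,0.315,-0.1,0],[0.06,0.031,0.315,-0.14,0],[0.06,0.031,0.315,-0.14,0],[0.06,0.031,0.315,-0.14,0]]' 10
python3 - <<'E'
from h import *
st(); shot("scene","s9",(190,100,290,175),8);
E
```

```text
time_s: 20.2
tcp_pos: [623.9, 221.4, 107.8]
ee_rot: [1.148, 1.247, -1.148]
ft_force: [0.4, 0.1, -0.4]
finger_gap: 59.9
t 20.2 tcp [623.9 221.4 107.8] x [ 0.  0. -1.] z [ 0.083 -0.997  0.   ] gap 59.9 f [ 0.4  0.1 -0.4] q [ 0.21  0.47  1.4  -0.    1.27  1.7 ]
```

View pics/s9.png

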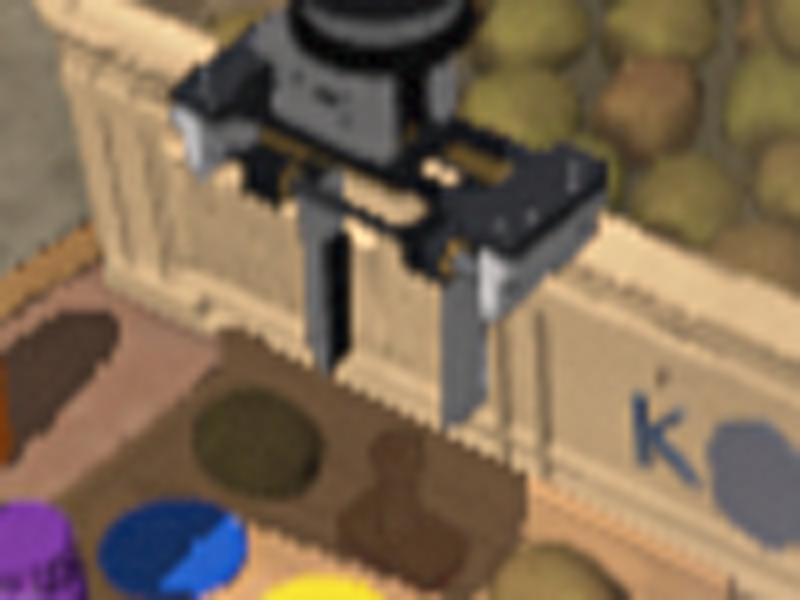

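Run:
```python
from h import *
p=proj("scene",[(624,221.5,108),(624,221.5,81),(624,221.5,70)]);print((p-[190,100]+.5)*8)
p=proj("top",[(624,221.5,81),(624,221.5,32)]);print((p-[165,140]+.5)*12)
print(((proj("scene",[(634,221.5,81),(624,231.5,81)])-[190,100]+.5)*8))
```

```text
[[397.07657569 392.707591  ]
 [399.13155441 440.36973608]
 [399.95375545 459.43945428]]
[[283.87777737 149.62965054]
 [313.22024107 185.69759714]]
[[414.85685295 429.08325292]
 [382.46831961 430.39126971]]
```

```bash
python3 -m pendant '[[0.06,0,0,-0.03,0],[0.06,0,0,-0.05,0],[0.06,0,0,-0.062,0],[0.06,0,0,-0.062,0],[0.01,0,0,-0.062,0],[0.01,0,0,-0.062,0],[0.01,0,0,-0.062,0],[0.01,0,0,-0.062,0],[0.01,0,0,-0.062,0],[0.01,0,0,-0.062,0]]' 10
python3 - <<'E'
from h import *
st(); shot("scene","s10",(190,100,290,175),8);
E
```

```text
time_s: 21.5
tcp_pos: [623.8, 221.6, 45.8]
ee_rot: [1.148, 1.247, -1.148]
ft_force: [-0.1, 0.6, 1.2]
finger_gap: 23.4
t 21.5 tcp [623.8 221.6  45.8] x [ 0.001  0.    -1.   ] z [ 0.083 -0.997 -0.   ] gap 23.4 f [-0.1  0.6  1.2] q [0.21 0.54 1.44 0.   1.16 1.7 ]
```

View pics/s10.png

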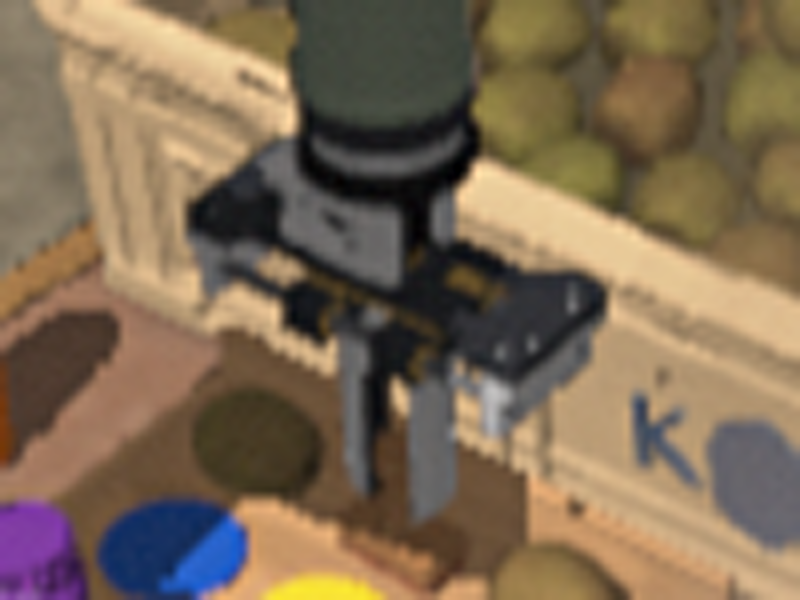

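```bash
python3 -m pendant '[[0.01,0,0,0.02,0],[0.01,0,0,0.06,0],[0.01,0,0,0.1,0],[0.01,-0.01,0,0.12,0],[0.01,-0.04,-0.03,0.12,2],[0.01,-0.075,-0.06,0.12,4],[0.01,-0.11,-0.09,0.12,7],[0.01,-0.145,-0.12,0.12,7],[0.01,-0.175,-0.145,0.12,7],[0.01,-0.2,-0.164,0.12,7],[0.01,-0.2,-0.164,0.12,7],[0.01,-0.2,-0.164,0.12,7]]'; python3 -m pendant '[[0.01,0,0,-0.03,0],[0.01,0,0,-0.06,0],[0.01,0,0,-0.09,0],[0.01,0,0,-0.09,0],[0.01,0,0,-0.09,0]]';python3 - <<'E'
from h import *
st(); shot("scene","s11",(175,150,275,225),8); shot("top","t11",(200,190,300,265),8)
E
```

```text
time_s: 23.05
tcp_pos: [423.9, 57.8, 165.7]
ee_rot: [1.058, 1.299, -1.056]
ft_force: [-0.1, 0.2, -0.1]
finger_gap: 23.6
time_s: 23.68
tcp_pos: [424.8, 57.8, 76.3]
ee_rot: [1.057, 1.298, -1.056]
ft_force: [0.2, 0.5, 0.3]
finger_gap: 23.5
t 23.68 tcp [424.8  57.8  76.3] x [ 0.001  0.    -1.   ] z [ 0.204 -0.979  0.   ] gap 23.5 f [0.2 0.5 0.3] q [-0.07  0.05  2.01  0.    1.08  1.3 ]
```

View pics/s11.png

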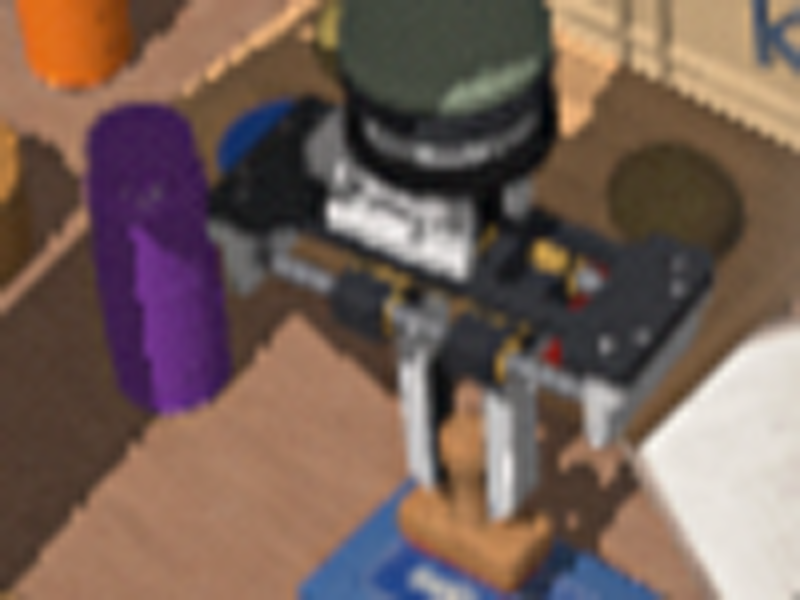

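View pics/t11.png

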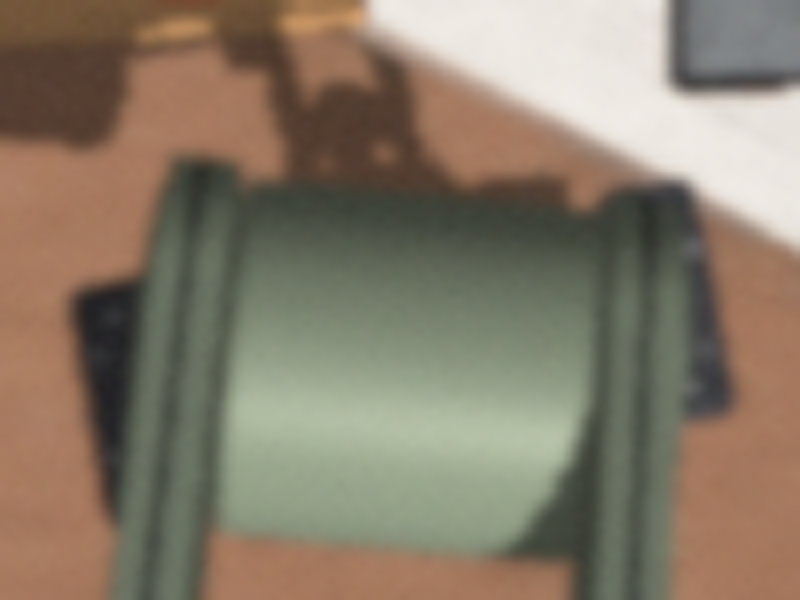

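Run:
```python
from h import *
c=ray("scene",[(175+u/8-.5,150+v/8-.5) for u,v in((402,536),(508,590),(552,548))],40);print(c.round(1).tolist(),(c[0]+c[2])/2)
c=ray("scene",[(175+u/8-.5,150+v/8-.5) for u,v in((402,502),(512,552),(553,517))],62);print(c.round(1).tolist(),(c[0]+c[2])/2)
```

```text
[[411.1, 85.7, 40.0], [418.7, 35.4, 40.0], [445.7, 37.3, 40.0]] [428.38030444  61.51626191  40.        ]
[[410.8, 83.7, 62.0], [420.6, 34.1, 62.0], [444.0, 34.4, 62.0]] [427.40027615  59.06113106  62.        ]
```

```bash
python3 -m pendant '[[0.01,-0.002,-0.002,-0.01,-1],[0.01,-0.003,-0.003,-0.016,-1],[0.01,-0.003,-0.003,-0.02,-1],[0.01,-0.003,-0.003,-0.022,-1],[0.01,-0.003,-0.003,-0.022,-1]]';python3 - <<'E'
from h import *
st(); shot("scene","s12",(175,165,275,240),8)
E
```

```text
time_s: 24.4
tcp_pos: [420.8, 54.5, 53.6]
ee_rot: [1.07, 1.292, -1.07]
ft_force: [0.4, -0.2, -0.8]
finger_gap: 23.8
t 24.4 tcp [420.8  54.5  53.6] x [ 0.  0. -1.] z [ 0.186 -0.982  0.   ] gap 23.8 f [ 0.4 -0.2 -0.8] q [-0.08  0.08  2.04  0.    1.02  1.31]
```

View pics/s12.png

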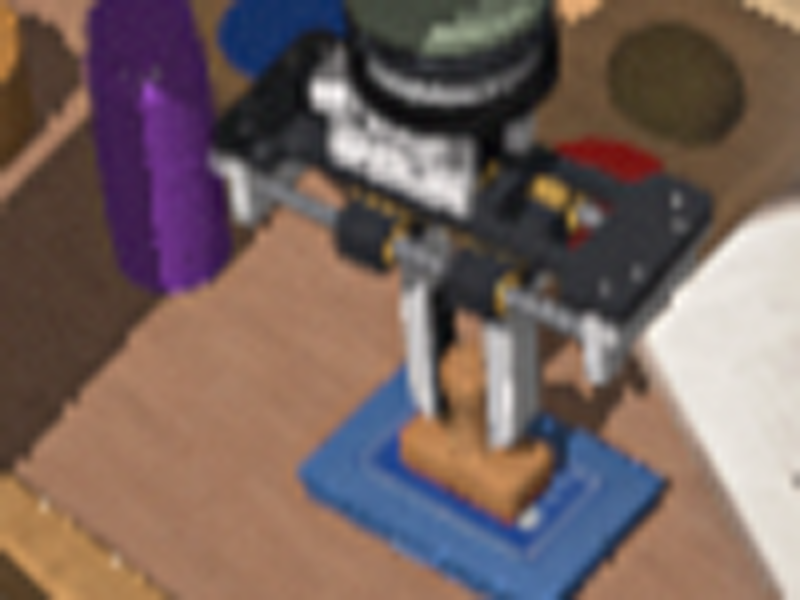

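Run:
```python
from h import *
g=lambda P,z:ray("scene",[(175+u/8-.5,165+v/8-.5) for u,v in P],z)[:,:2]
c=g(((402,462),(512,522),(553,475)),18);print("base",c.round(1).tolist(),(c[0]+c[2])/2)
c=g(((402,430),(518,486),(555,453)),40);print("basetop",c.round(1).tolist(),(c[0]+c[2])/2)
f=g(((365,460),(532,553),(602,478)),18);print("frame",f.round(1).tolist(),(f[0]+f[2])/2)
f=g(((302,472),(550,612),(665,483)),18);print("lid",f.round(1).tolist(),(f[0]+f[2])/2)
```

```text
base [[406.6, 83.1], [413.4, 29.3], [441.5, 33.6]] [424.06342548  58.36445804]
basetop [[405.9, 80.6], [415.4, 27.0], [437.1, 27.7]] [421.48882169  54.14779886]
frame [[397.6, 94.8], [407.3, 12.9], [453.2, 18.1]] [425.41604783  56.45934191]
lid [[376.6, 109.1], [390.9, -11.9], [467.9, -2.3]] [422.23842944  53.42892499]
```

```bash
python3 -m pendant '[[0.01,0,0,-0.001,0],[0.01,0,0,-0.002,0],[0.01,0,0,-0.002,0]]'; python3 -m pendant '[[0.03,0,0,-0.001,0],[0.045,0,0,-0.001,0],[0.06,0,0,-0.001,0],[0.06,0,0,-0.001,0],[0.06,0,0,0.04,0],[0.06,0,0,0.1,0],[0.06,0,0,0.15,0],[0.07,0.05,-0.04,0.195,-4],[0.07,0.08,-0.08,0.195,-6],[0.07,0.11,-0.14,0.195,-6],[0.07,0.14,-0.18,0.195,-6]]';python3 - <<'E'
from h import *
st(); shot("scene","s13",(175,110,375,260),4);shot("top","t13",(195,180,295,255),8)
E
```

```text
time_s: 24.82
tcp_pos: [421.8, 54.8, 53.1]
ee_rot: [1.071, 1.291, -1.068]
ft_force: [-3.0, 2.2, 11.4]
finger_gap: 23.4
time_s: 26.2
tcp_pos: [561.4, -127.7, 246.5]
ee_rot: [1.149, 1.246, -1.149]
ft_force: [0.4, 1.3, -0.5]
finger_gap: 70.2
t 26.2 tcp [ 561.4 -127.7  246.5] x [ 0. -0. -1.] z [ 0.082 -0.997  0.   ] gap 70.2 f [ 0.4  1.3 -0.5] q [-0.37  0.18  1.49 -0.    1.47  1.12]
```

View pics/s13.png

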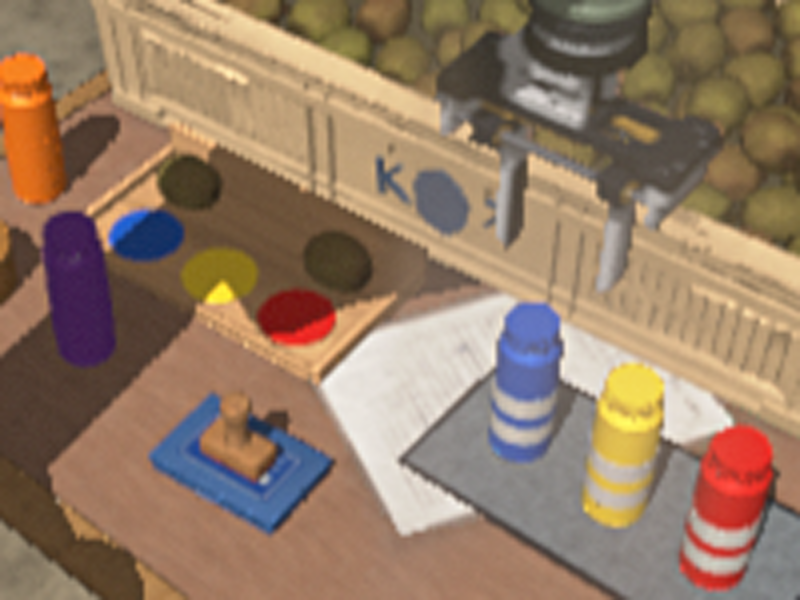

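View pics/t13.png

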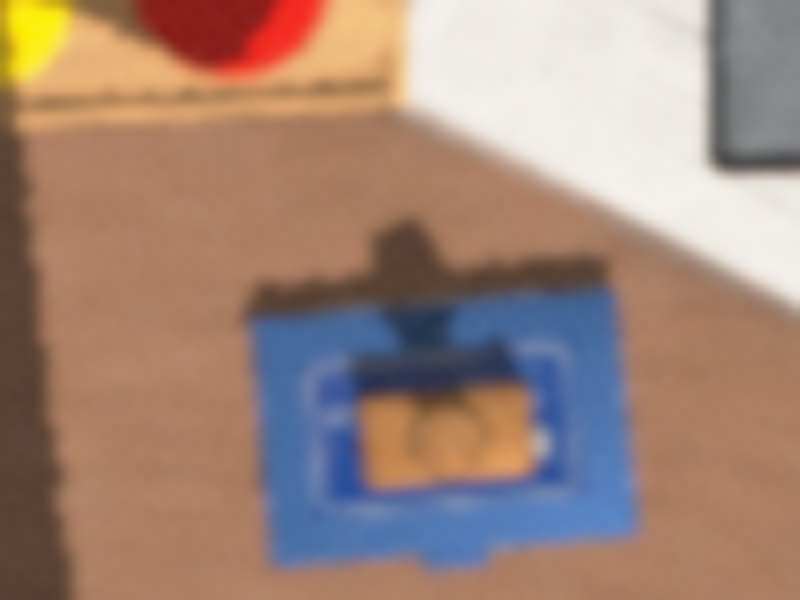

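Run:
```python
from h import *
g=lambda P,z:ray("top",[(195+u/8-.5,180+v/8-.5) for u,v in P],z)[:,:2]
print(g(((362,393),(528,382),(536,474),(368,490)),40).mean(0),g(((250,318),(614,288),(638,532),(275,565)),18).mean(0),g(((307,375),(567,345),(578,487),(322,512)),18).mean(0))
```

```text
[420.52146102  57.80234126] [423.13885922  59.087233  ] [421.74071783  59.32950272]
```

```bash
python3 -m pendant '[[0.07,0.032,0.032,0,0],[0.07,0.032,0.032,0,0],[0.07,0.032,0.032,-0.05,0],[0.07,0.032,0.032,-0.1,0],[0.07,0.032,0.032,-0.15,0],[0.07,0.032,0.032,-0.173,0],[0.07,0.032,0.032,-0.173,0],[0.03,0.032,0.032,-0.173,0],[0.03,0.032,0.032,-0.173,0],[0.03,0.032,0.032,-0.173,0],[0.03,0.032,0.032,-0.173,0]]' 25
python3 - <<'E'
from h import *
st()
E
```

```text
time_s: 27.68
tcp_pos: [593.9, -93.9, 75.4]
ee_rot: [1.149, 1.244, -1.146]
ft_force: [-0.3, 0.0, 6.1]
finger_gap: 49.8
t 27.68 tcp [593.9 -93.9  75.4] x [ 0.003 -0.001 -1.   ] z [ 0.083 -0.997  0.001] gap 49.8 f [-0.3  0.   6.1] q [-0.3   0.39  1.59  0.    1.16  1.19]
```

```bash
python3 -m pendant '[[0.03,0,0,0.05,0],[0.03,0,0,0.1,0],[0.03,0,0,0.15,0],[0.03,0,0.04,0.165,0],[0.03,-0.01,0.1,0.165,0],[0.03,-0.02,0.16,0.165,0],[0.03,-0.03,0.22,0.165,0],[0.03,-0.034,0.28,0.165,0],[0.03,-0.034,0.34,0.165,0],[0.03,-0.034,0.38,0.165,0],[0.03,-0.034,0.396,0.165,0],[0.03,-0.034,0.396,0.165,0]]'; python3 -m pendant '[[0.03,0,0,-0.05,0],[0.03,0,0,-0.1,0],[0.03,0,0,-0.135,0],[0.03,0,0,-0.148,0],[0.03,0,0,-0.15,0],[0.03,0,0,-0.15,0],[0.03,0,0,-0.15,0]]'
python3 - <<'E'
from h import *
st(); shot("scene","s14",(175,90,295,180),6)
E
```

```text
time_s: 29.18
tcp_pos: [558.1, 302.5, 237.6]
ee_rot: [1.146, 1.248, -1.149]
ft_force: [-0.4, 0.3, -3.5]
finger_gap: 49.5
time_s: 30.05
tcp_pos: [560.1, 302.9, 90.6]
ee_rot: [1.151, 1.245, -1.145]
ft_force: [0.4, 0.0, -2.5]
finger_gap: 50.0
t 30.05 tcp [560.1 302.9  90.6] x [ 0.004  0.001 -1.   ] z [ 0.083 -0.997 -0.001] gap 50.0 f [ 0.4  0.  -2.5] q [ 0.36  0.44  1.49 -0.    1.21  1.85]
```

View pics/s14.png

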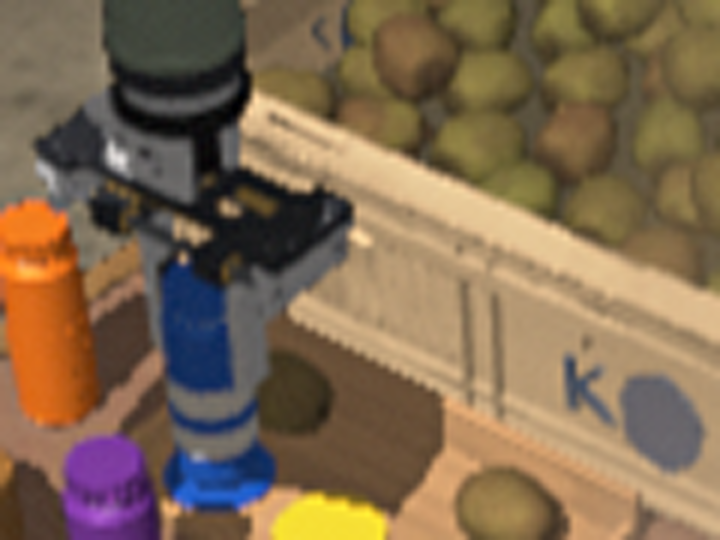

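```bash
python3 -m pendant '[[0.03,0,0,-0.003,0],[0.03,0,0,-0.005,0],[0.03,0,0,-0.006,0],[0.03,0,0,-0.006,0]]'
python3 - <<'E'
from h import *
st()
E
```

```text
time_s: 30.6
tcp_pos: [558.9, 302.8, 84.4]
ee_rot: [1.148, 1.247, -1.147]
ft_force: [-3.1, -0.1, 7.1]
finger_gap: 49.6
t 30.6 tcp [558.9 302.8  84.4] x [ 0.001  0.    -1.   ] z [ 0.083 -0.997 -0.   ] gap 49.6 f [-3.1 -0.1  7.1] q [ 0.36  0.45  1.49 -0.    1.2   1.85]
```

```bash
python3 -m pendant '[[0.07,0,0,0.001,0],[0.07,0,0,0.001,0],[0.07,0,0,0.001,0],[0.07,0,0,0.06,0],[0.07,0,0,0.12,0],[0.07,0,-0.02,0.165,0],[0.07,0,-0.08,0.165,0],[0.07,0.01,-0.14,0.165,0],[0.07,0.02,-0.2,0.165,0],[0.07,0.03,-0.26,0.165,0],[0.07,0.034,-0.32,0.165,0],[0.07,0.034,-0.38,0.165,0]]'; python3 -m pendant '[[0.07,0,-0.06,0,0],[0.07,0,-0.108,0,0],[0.07,0,-0.108,0,0],[0.07,0,-0.108,0,0]]'
python3 - <<'E'
from h import *
st(); shot("scene","s15",(175,110,375,260),4); shot("top","t15",(125,130,245,220),6)
E
```

```text
time_s: 32.1
tcp_pos: [592.5, -79.6, 247.2]
ee_rot: [1.148, 1.247, -1.148]
ft_force: [0.9, -1.7, 1.2]
finger_gap: 70.1
time_s: 32.6
tcp_pos: [592.4, -185.1, 247.1]
ee_rot: [1.149, 1.248, -1.148]
ft_force: [1.0, -0.1, -0.3]
finger_gap: 69.9
t 32.6 tcp [ 592.4 -185.1  247.1] x [-0.001  0.001 -1.   ] z [ 0.082 -0.997 -0.001] gap 69.9 f [ 1.  -0.1 -0.3] q [-0.44  0.28  1.37  0.    1.5   1.05]
```

View pics/s15.png

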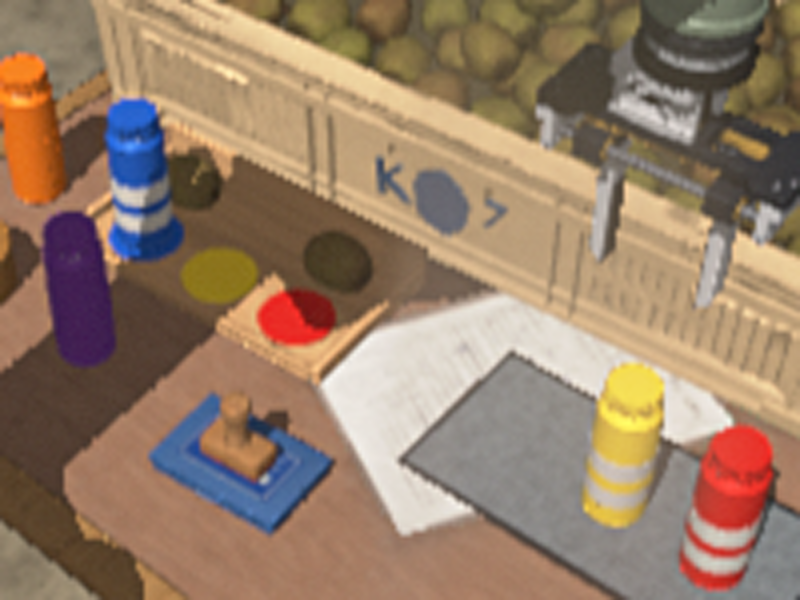

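View pics/t15.png

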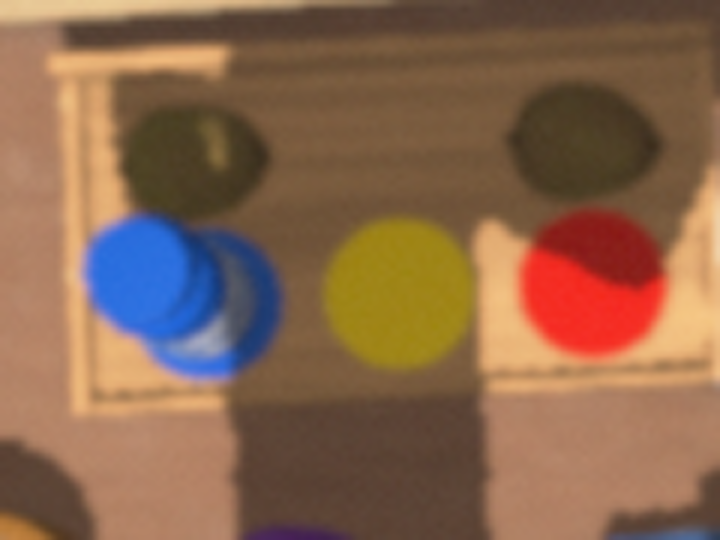

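```bash
python3 -m pendant '[[0.07,0,0,-0.05,0],[0.07,0,0,-0.1,0],[0.07,0,0,-0.15,0],[0.07,0,0,-0.173,0],[0.07,0,0,-0.173,0],[0.03,0,0,-0.173,0],[0.03,0,0,-0.173,0],[0.03,0,0,-0.173,0],[0.03,0,0,-0.173,0]]';  python3 -m pendant '[[0.03,0,0,0.05,0],[0.03,0,0,0.1,0],[0.03,0,0,0.15,0],[0.03,0,0.04,0.165,0],[0.03,-0.01,0.1,0.165,0],[0.03,-0.02,0.16,0.165,0],[0.03,-0.026,0.22,0.165,0],[0.03,-0.026,0.28,0.165,0],[0.03,-0.026,0.34,0.165,0],[0.03,-0.026,0.38,0.165,0],[0.03,-0.026,0.404,0.165,0],[0.03,-0.026,0.404,0.165,0]]'; python3 -m pendant '[[0.03,0,0,-0.05,0],[0.03,0,0,-0.1,0],[0.03,0,0,-0.135,0],[0.03,0,0,-0.148,0],[0.03,0,0,-0.151,0],[0.03,0,0,-0.154,0],[0.03,0,0,-0.155,0],[0.03,0,0,-0.155,0]]'
python3 - <<'E'
from h import *
st()
E
```

```text
time_s: 33.83
tcp_pos: [594.0, -186.1, 76.5]
ee_rot: [1.149, 1.244, -1.146]
ft_force: [0.4, 0.6, 5.8]
finger_gap: 49.5
time_s: 35.33
tcp_pos: [565.6, 219.8, 238.5]
ee_rot: [1.145, 1.249, -1.147]
ft_force: [-0.2, -1.4, -1.0]
finger_gap: 49.9
time_s: 36.33
tcp_pos: [567.3, 218.7, 85.5]
ee_rot: [1.149, 1.246, -1.146]
ft_force: [0.1, -1.2, 1.0]
finger_gap: 49.8
t 36.33 tcp [567.3 218.7  85.5] x [ 0.002  0.    -1.   ] z [ 0.083 -0.997 -0.   ] gap 49.8 f [ 0.1 -1.2  1. ] q [ 0.23  0.39  1.57 -0.    1.18  1.71]
```

```bash
python3 -m pendant '[[0.03,0,0,-0.001,0],[0.03,0,0,-0.002,0],[0.03,0,0,-0.002,0]]'; python3 -m pendant '[[0.07,0,0,0,0],[0.07,0,0,0,0],[0.07,0,0,0,0],[0.07,0,0,0.06,0],[0.07,0,0,0.12,0],[0.07,0,-0.02,0.165,0],[0.07,0,-0.08,0.165,0],[0.07,0.01,-0.14,0.165,0],[0.07,0.02,-0.2,0.165,0],[0.07,0.026,-0.26,0.165,0],[0.07,0.026,-0.32,0.165,0],[0.07,0.026,-0.38,0.165,0]]'; python3 -m pendant '[[0.07,0,-0.06,0,0],[0.07,0,-0.115,0,0],[0.07,0,-0.115,0,0],[0.07,0,-0.115,-0.05,0],[0.07,0,-0.115,-0.1,0],[0.07,0,-0.115,-0.15,0],[0.07,0,-0.115,-0.173,0],[0.07,0,-0.115,-0.173,0],[0.03,0,-0.115,-0.173,0],[0.03,0,-0.115,-0.173,0],[0.03,0,-0.115,-0.173,0],[0.03,0,-0.115,-0.173,0]]'
python3 - <<'E'
from h import *
st(); shot("scene","s16",(175,110,375,260),4)
E
```

```text
time_s: 36.7
tcp_pos: [567.8, 218.5, 85.3]
ee_rot: [1.149, 1.245, -1.146]
ft_force: [-2.2, -2.6, 8.5]
finger_gap: 49.4
time_s: 38.2
tcp_pos: [592.3, -163.4, 247.1]
ee_rot: [1.148, 1.248, -1.148]
ft_force: [0.5, 0.7, -0.3]
finger_gap: 70.0
time_s: 39.7
tcp_pos: [593.9, -277.3, 76.6]
ee_rot: [1.148, 1.243, -1.147]
ft_force: [0.8, 0.0, 6.4]
finger_gap: 49.8
t 39.7 tcp [ 593.9 -277.3   76.6] x [ 0.003 -0.002 -1.   ] z [ 0.082 -0.997  0.002] gap 49.8 f [0.8 0.  6.4] q [-0.57  0.49  1.44  0.    1.2   0.92]
```

View pics/s16.png

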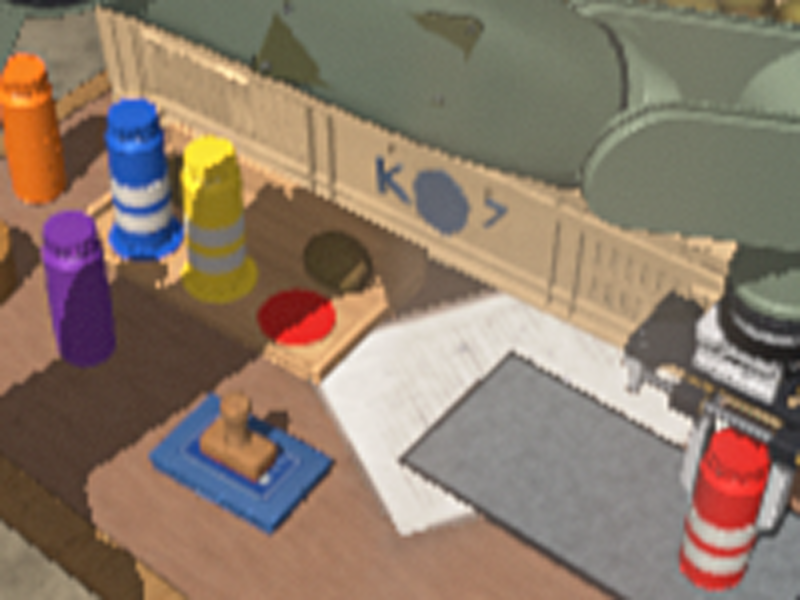

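```bash
python3 -m pendant '[[0.03,0,0,0.05,0],[0.03,0,0,0.1,0],[0.03,0,0,0.15,0],[0.03,0,0.04,0.165,0],[0.03,0,0.1,0.165,0],[0.03,-0.01,0.16,0.165,0],[0.03,-0.02,0.22,0.165,0],[0.03,-0.02,0.28,0.165,0],[0.03,-0.02,0.34,0.165,0],[0.03,-0.02,0.39,0.165,0],[0.03,-0.02,0.41,0.165,0],[0.03,-0.02,0.41,0.165,0]]'; python3 -m pendant '[[0.03,0,0,-0.05,0],[0.03,0,0,-0.1,0],[0.03,0,0,-0.135,0],[0.03,0,0,-0.148,0],[0.03,0,0,-0.151,0],[0.03,0,0,-0.154,0],[0.03,0,0,-0.156,0],[0.03,0,0,-0.157,0],[0.03,0,0,-0.157,0]]'
python3 - <<'E'
from h import *
st()
E
```

```text
time_s: 41.25
tcp_pos: [572.1, 133.9, 238.8]
ee_rot: [1.145, 1.248, -1.148]
ft_force: [0.1, -0.1, -1.9]
finger_gap: 49.7
time_s: 42.38
tcp_pos: [574.3, 133.4, 85.6]
ee_rot: [1.149, 1.244, -1.145]
ft_force: [-1.7, -1.3, 5.6]
finger_gap: 49.6
t 42.38 tcp [574.3 133.4  85.6] x [ 0.004 -0.    -1.   ] z [ 0.083 -0.997  0.001] gap 49.6 f [-1.7 -1.3  5.6] q [ 0.08  0.36  1.62 -0.    1.17  1.57]
```

Contact; release, rise and retreat to roughly the starting area for comparison pictures.

```bash
python3 -m pendant '[[0.07,0,0,-0.001,0],[0.07,0,0,-0.001,0],[0.07,0,0,-0.001,0],[0.07,0,0,0.06,0],[0.07,0,0,0.12,0],[0.07,-0.01,-0.02,0.165,0],[0.07,-0.03,-0.08,0.165,0],[0.07,-0.05,-0.14,0.165,0],[0.07,-0.06,-0.2,0.165,0],[0.07,-0.07,-0.26,0.165,0],[0.07,-0.08,-0.32,0.165,0],[0.07,-0.1,-0.38,0.165,0]]'; python3 -m pendant '[[0.07,-0.04,-0.04,0,0],[0.07,-0.08,-0.08,0,0],[0.07,-0.12,-0.12,0,0],[0.07,-0.16,-0.16,0,0],[0.07,-0.2,-0.2,0,0],[0.07,-0.24,-0.24,0,0],[0.07,-0.24,-0.24,0,0],[0.07,-0.24,-0.24,0,0]]'
python3 - <<'E'
from h import *
st(); S=shot("scene","s17",(175,110,375,260),4); T=shot("top","t17",(75,120,275,270),4)
cv2.imwrite("pics/s17f.png",S);cv2.imwrite("pics/t17f.png",T)
O=cv2.imread("pics/top0.png"); S1=cv2.imread("pics/s1.png")
rng={"red":((0,150,60),(8,255,255)),"blue":((98,120,50),(118,255,255)),"yellow":((20,140,60),(34,255,255))}
for k,(lo,hi) in rng.items():
    for n,im,roi in(("old",O,(135,150,245,200)),("new",T,(135,150,245,200)),("scene1",S1,(195,125,262,200)),("scene17",S,(195,125,262,200))):
        b=max(blobs(im,lo,hi,roi),key=lambda b:b[0][4]); print(k,n,b[0],b[1])
E
```

```text
time_s: 43.88
tcp_pos: [472.4, -247.7, 247.4]
ee_rot: [1.148, 1.247, -1.148]
ft_force: [0.8, 0.6, 0.5]
finger_gap: 69.6
time_s: 44.88
tcp_pos: [233.0, -485.4, 247.1]
ee_rot: [1.149, 1.248, -1.148]
ft_force: [0.3, 0.4, 0.3]
finger_gap: 70.1
t 44.88 tcp [ 233.  -485.4  247.1] x [ 0.     0.001 -1.   ] z [ 0.082 -0.997 -0.001] gap 70.1 f [0.3 0.4 0.3] q [-1.28  0.1   1.58  0.    1.47  0.2 ]
red old [211, 161, 26, 29, 529] [222.5, 174.6]
red new [210, 162, 27, 28, 520] [222.3, 175.0]
red scene1 [241, 155, 15, 23, 194] [247.8, 168.2]Traceback (most recent call last):
  File "<stdin>", line 8, in <module>
ValueError: max() iterable argument is empty
```

View pics/s17.png

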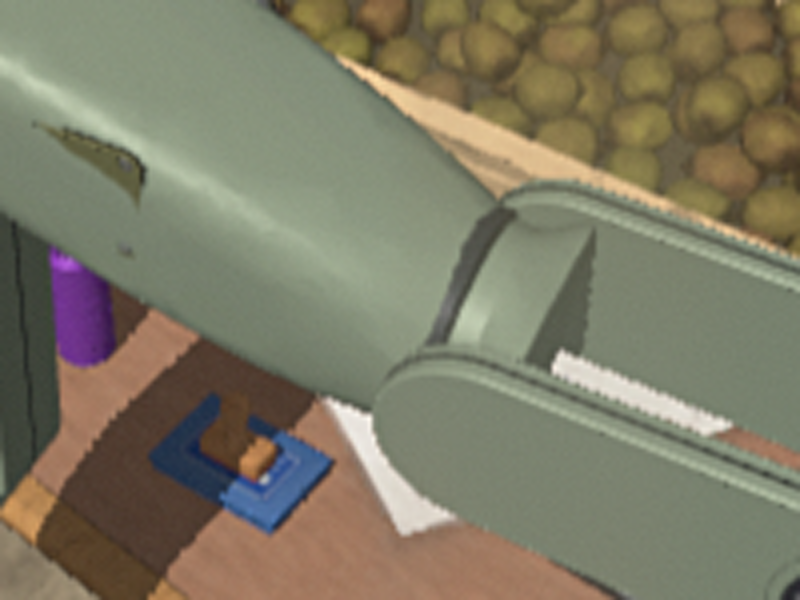

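View pics/t17.png

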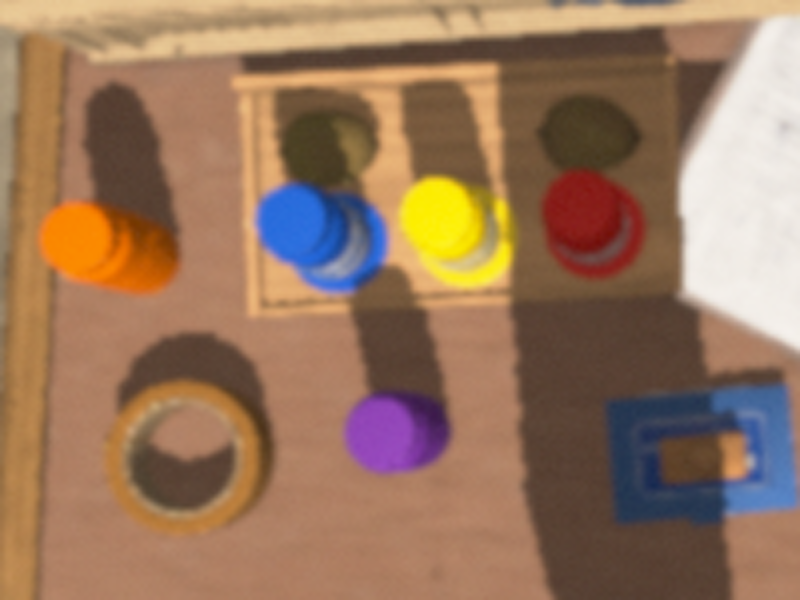

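Run:
```python
from h import *
T=cv2.imread("pics/t17f.png");O=cv2.imread("pics/top0.png")
rng={"red":((0,150,60),(8,255,255)),"blue":((98,120,50),(118,255,255)),"yellow":((20,140,60),(34,255,255))}
for k,(lo,hi) in rng.items():
    for n,im in(("old",O),("new",T)):
        b=max(blobs(im,lo,hi,(135,150,245,200)),key=lambda b:b[0][4]); print(k,n,b[0],b[1])
a=O[155:205,135:245];b=T[155:205,135:245]
cv2.imwrite("pics/cmp.png",cv2.resize(np.vstack([a,b]),None,fx=6,fy=6,interpolation=cv2.INTER_CUBIC))
# subpixel shift by phase correlation around each cap (saturation channel)
for k,(x,y) in {"blue":(150,175),"yellow":(185,173),"red":(221,171)}.items():
    f=lambda im:cv2.cvtColor(im,cv2.COLOR_BGR2HSV)[y-16:y+16,x-16:x+16,1].astype(np.float64)
    print(k,cv2.phaseCorrelate(f(O),f(T),cv2.createHanningWindow((32,32),cv2.CV_64F)))
```

```text
red old [211, 161, 26, 29, 529] [222.5, 174.6]
red new [210, 162, 27, 28, 520] [222.3, 175.0]
blue old [140, 166, 31, 26, 483] [154.1, 177.5]
blue new [140, 166, 31, 26, 492] [154.1, 177.5]
yellow old [175, 163, 30, 29, 613] [189.0, 176.7]
yellow new [174, 163, 31, 29, 610] [188.7, 176.7]
blue ((-0.21632184670133014, -0.056393344403815604), 0.9764638427319086)
yellow ((-0.3894428627438522, 0.4213677659992783), 1.0523412248753874)
red ((-1.05995004266709, 0.601546106264502), 0.8304804210662828)
```

View pics/cmp.png

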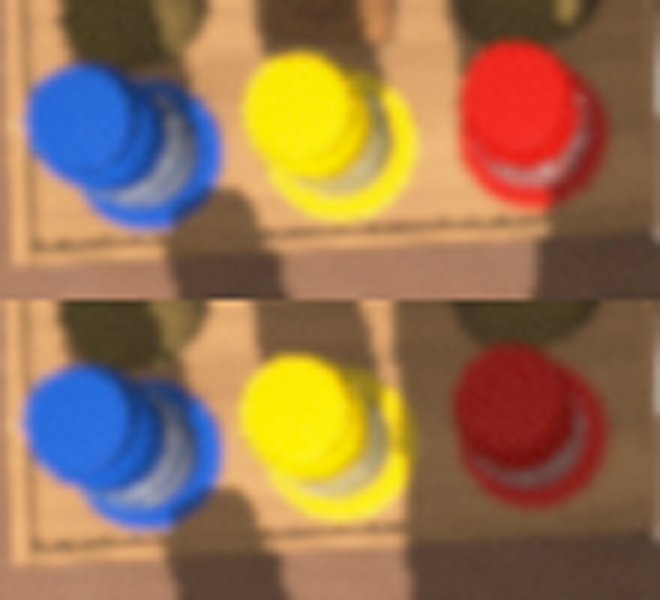

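```bash
python3 -m pendant '[[0.07,0.04,0.04,0,0],[0.07,0.08,0.08,0,0],[0.07,0.12,0.12,0,0],[0.07,0.16,0.16,0,0],[0.07,0.2,0.2,0,0],[0.07,0.24,0.23,0,0],[0.07,0.28,0.26,0,0],[0.07,0.32,0.29,0,0],[0.07,0.32,0.29,0,0],[0.07,0.32,0.29,0,0]]'
python3 - <<'E'
from h import *
st(); S=shot("scene","s18",(175,110,375,260),4); T=env.capture("top")
O=cv2.imread("pics/top0.png"); cv2.imwrite("pics/t18.png",T); cv2.imwrite("pics/s18f.png",S)
cv2.imwrite("pics/s18c.png",cv2.resize(S[125:180,195:265],None,fx=10,fy=10,interpolation=cv2.INTER_CUBIC))
for k,(x,y) in {"blue":(150,175),"yellow":(185,173),"red":(221,171)}.items():
    f=lambda im:cv2.cvtColor(im,cv2.COLOR_BGR2HSV)[y-16:y+16,x-16:x+16,1].astype(np.float64)
    print(k,cv2.phaseCorrelate(f(O),f(T),cv2.createHanningWindow((32,32),cv2.CV_64F)))
E
```

```text
time_s: 46.22
tcp_pos: [552.6, -194.6, 247.3]
ee_rot: [1.146, 1.249, -1.147]
ft_force: [0.1, -1.3, 0.3]
finger_gap: 69.9
t 46.23 tcp [ 552.6 -194.6  247.3] x [-0.001 -0.    -1.   ] z [ 0.085 -0.996  0.   ] gap 69.9 f [ 0.1 -1.3  0.3] q [-0.49  0.2   1.46 -0.    1.48  1.  ]
blue ((-0.19567704674887665, 0.02851936107020947), 0.9648683992102037)
yellow ((-0.5217676619204354, 0.30253002025342113), 0.8041363425646778)
red ((-0.8435568720997395, 0.3112976160753771), 0.8970969696778418)
```

View pics/s18.png

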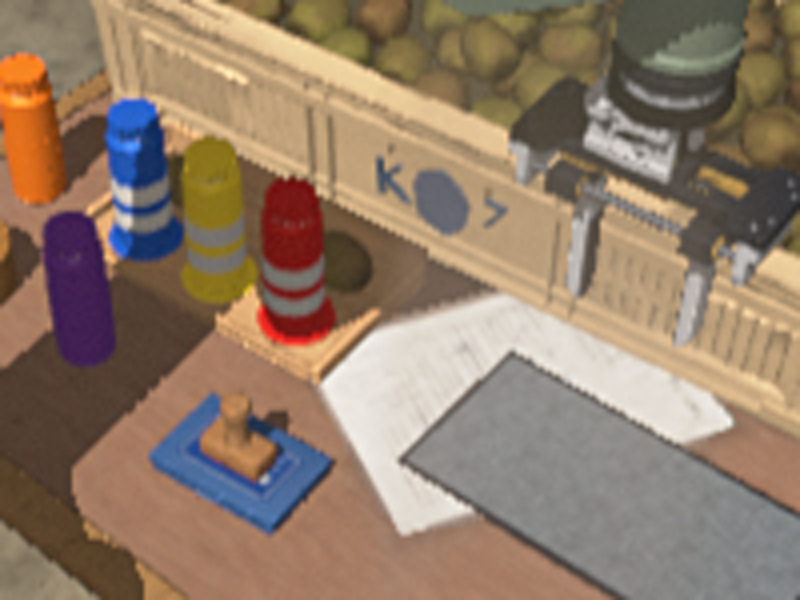

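View pics/s18c.png

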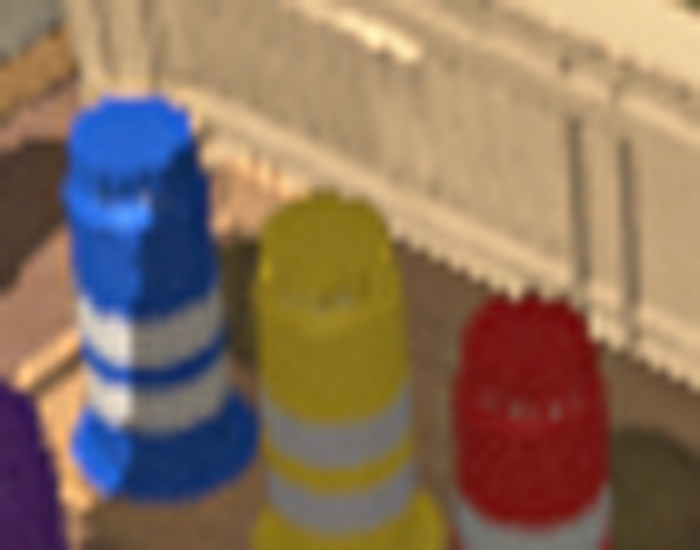

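Run:
```python
from bench import env
print(env.hand_in())
```

```text
the job is handed in; nothing more can be done
None
```

The job is done and handed in at about 46 s, in the order asked. I moved red, yellow and blue onto the grey mat, then stood the stamp on the middle of the ink tin's lid. Then I put blue, yellow and red back on their own coasters.

**Bottles:** The last pictures show all three upright on their own coasters and the mat empty. Matched against the first top picture, the image shifts are about 0.2 px for blue, 0.6 px for yellow and 0.9 px for red, which is about 2 mm at most. The pictures' lighting differs, and for red a colour-blob comparison gave only about 0.4 px.

**Stamp:** It stands upright on the lid, about 2–3 mm from the middle in both cameras. I set its angle to match the tin's by eye.

**Checks that disagreed:** The two cameras differed by about 4 mm in y, and I averaged them. I made the bottle returns by going back to the recorded grasp positions, so the camera difference does not enter those.

The readings I took at each step showed no more than about 15 N, and the arm was clear of everything at hand-in.

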